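Hang the finished lantern on the sprung test hook

TASK

With one fingertip, gently swing the folded wire bail of the round red lantern upright so that it stands by itself, without pinching it, tipping the lantern or shoving it along. Then pick the lantern up by the bail's grip and hang it on the two-pronged sprung hook of the test stand, the wire resting in the dip of both prongs with the grip between them, so that it hangs level and free. Let the hook take the weight gradually and let go only then: never press the hook down hard, bump it, or let the lantern drop on it, and leave everything else on the bench alone.

Things in the scene. Friction and masses are not known exactly. Their poses are not given: they have to be found in the camera images.
- lantern: red moulded lantern, white middle, 116 mm in diameter, 72 mm high (two side ears to 85), 0.25 to 0.45 kg, standing loose. Origin: centre of its underside, z up. A 5 mm steel wire bail is pivoted on an axis along the lantern's y, 75 mm above the origin; its legs are at y = +-66 mm. Folded, it lies out over the lantern's -x side, which roughly faces the robot.
- bail (a joint): angle of the bail: 0 = folded level, pointing to the lantern's -x; 1.571 = upright above the lantern; stops at 2.3. It starts between 0 and 0.35. Its pivot is stiff (about 0.04 N m) and stays where it is left; about 1 N at the grip turns it.
- bail_grip (a point): centre of the black grip sleeve (12 mm in diameter, 44 mm long) in the middle of the bail's straight top bar, which runs along the lantern's y from -50 to +50 mm, 85 mm from the pivot axis. At bail angle a it lies, in the lantern's frame, at x = -85 cos(a), y = 0, z = 75 + 85 sin(a) mm.
- stand: fixed test stand: grey base plate 150 x 130 x 12 mm, upright steel post (20 mm in diameter, 305 high) at x = +110 mm, on it a black clamp collar with a steel two-pronged hook reaching to -x, roughly to the robot. Origin: on the table straight below the hook's dips, z up. The hook is on an upright spring, 400 N/m: it sinks 2.5 mm per N, 6 to 11 mm under the lantern; more than 6.5 N harms it.
- below_dips (a point): same point and axes as the stand's origin. The prongs (6 mm bar, 66 mm free between) are at y = +-36 mm; each has a 12 mm long dip at x = 0, a tip at x = -22 (20 higher), a shoulder at x = +18 (12 higher) running back to a crossbar at x = +85. The dip's bar centre is 220 to 260 mm above the table unloaded: reset every time, not measured. A wire in it lies 5.5 mm higher.
- tape: bystander, to be left alone (sizes in mm): roll of paper tape lying flat, outer diameter 64, 18 high; origin at the centre of its underside
- screwdriver: bystander, to be left alone (sizes in mm): screwdriver 160 long lying along its x axis; origin at the centre of its underside
- wheel: bystander, to be left alone (sizes in mm): red lantern end disc 120 in diameter, 22 high, lying flat, no bail; origin at the centre of its underside
- flask: bystander, to be left alone (sizes in mm): clear drinking bottle with grey cap, 64 in diameter, 190 high; origin at the centre of its underside
- clip: bystander, to be left alone (sizes in mm): small red and grey plastic clip part, 50 x 22 x 22; origin at the centre of its underside
Things that resemble listed ones, but are neither listed nor needed, are in the scene too. What is shaped like the lantern but turquoise or yellow is not meant.

How it is judged:
By the outcome, as a careful person would: the job done as asked, in the order asked, and still so for the second after the job is handed in, with the robot touching nothing.
It also fails if it takes over 72 s, if anything falls off the work surface, if the arm or the gripper's body presses on something with over 40 N, if the wrist force passes 120 N, or if a joint passes its speed limit or range.

ROBOT

A 6-joint arm with a two-finger parallel gripper is mounted at the origin on the work surface. World frame = base frame: x ahead of the robot, y to its left, z up, the work surface at z = 0. Lengths are in mm, angles in rad, forces in N, time in s.
With the tool pointing down it reaches from about 375 to 900 mm from the base axis. Payload 3.1 kg.
Tool frame: the origin (TCP) lies at the very end of the fingers, on their centre line; the grasp point (between the pads) lies 19 mm behind it (grip_depth is the distance from the TCP to the grasp point, in mm); z points along the fingers, y is the direction in which the jaws open and shut (so a half turn about z gives the same grasp; the last joint's range is limited). The gripper opens to 85 mm and grips with 20 to 120 N. Pads are 22 mm wide; open, the fingers measure 114 mm over their backs; the gripper's body (76 mm by 85 mm) begins 54 mm behind the grasp point. The pads swing forward as they close: fully open they stand 13 mm farther back than shut.
Start: joints at [1.115, 0.527, 1.433, -0, 1.181, -0.178], TCP at [170.759, 601.197, 231.31] pointing down, gripper open.
Joint ranges: [-3.08, 3.08], [-0.75, 2.2], [0.22, 2.44], [-1.43, 4.57], [0, 2.65], [-2.85, 2.85]. Speed limits (rad/s): [2.79, 2.79, 3.14, 3.14, 3.14, 3.14].

INTERFACE

Orientations are given as a unit quaternion [x, y, z, w].
In Python, from station import get_obs, capture, camera_params, hand_in, grip_depth gives the robot as it stands. The module is installed in compiled form; this text tells all that it offers.
- The arm moves only by the shell command python3 -m crank 'ROWS' [FORCE]. ROWS is JSON, a list of rows, each an object with "linear": the shift along the tool's x, y, z in mm, a list of three; "dr": the turn, a rotation vector about the tool's x, y, z in degrees, a list of three; "claw": the closure, from -1 (fully open) to 1 (shut). A call has 1 to 10 rows; each row is the pose to reach, as a shift and turn from the pose commanded when the call began, along the tool's axes at that moment; what a row does not reach only later rows make up. A row lasts 1/10 s, in which the tool goes at most 50 mm and 8.59 degrees, less where a joint would pass 70% of its speed; a pose out of reach is approached as far as the arm can. A call with a gripper value outside its range is refused whole. The fingers move at their own pace and stop on an object; FORCE is the grip in N (left out, the last holds). Time passes only in rows, so rows that repeat a pose let the fingers close. It gives the time, the measured TCP pose, the force and the opening at its end, in the units of the state.
- get_obs(): the state, without advancing time (a new reading comes with each control period).
- capture(name): name is "scene" or "side" or "wrist"; returns the picture (480x640x3 uint8, red, green, blue); there is no depth.
- camera_params(name): a dict with "fovy" (degrees; the focal length in pixels is half the picture's height over the tangent of half this angle, whatever the lens; pixels are square), "cx", "cy" (the principal point, pixels), "pose" (4x4, takes a point from camera to world coordinates); the wrist camera has in their place "tool_from_camera" (4x4, takes a point from camera to tool coordinates, whose origin is the TCP and whose axes are the flange's). Camera axes: x right, y down, z forward; pixel columns grow to the right and rows downward; lengths in mm; the calibration is good to about 2 mm. A picture is of the moment at which its call begins: read the wrist's pose just before it. camera_params takes no time and is no camera call.
- hand_in(): hands the job in, once; it reports no verdict.
The state is a dict: "time": time; "joint_pos": joint angles; "qd": joint speeds; "tau": joint torques, N m; "ee_pos": TCP position; "orientation": TCP orientation; "contact_force": force on the tool from outside, world axes, zero at the start; "torque": the same for the moment, N m; "gripper_width": finger opening in mm.
Only numpy, scipy, OpenCV 4.12 (cv2) and the standard library are available. Lean on these libraries where they do the work, as an engineer would, in place of code of your own. Each camera call takes 0.05 s, during which the arm holds its last target.

## Working session

There is one attempt and no reset: what is moved stays moved. The work goes in short steps, Python scripts to look and compute and a shell command to move; the robot and the scene stay as the last step left them, time stands still between calls to the robot, and variables do not carry over. Pictures are saved under pics/ and viewed, and the job is handed in when it is done.

```bash
mkdir -p pics; ls; python3 - <<'E'
from station import *
import cv2,numpy as np
np.set_printoptions(precision=4,suppress=True)
print(get_obs()); print(grip_depth if not callable(grip_depth) else grip_depth())
for n in("scene","side","wrist"):
    print(n,camera_params(n)); im=capture(n); cv2.imwrite(f"pics/{n}0.png",im[:,:,::-1])
E
```

```text
pics
{'time': 0.0, 'joint_pos': array([ 1.1155,  0.5285,  1.4339, -0.0001,  1.1814, -0.1785]), 'qd': array([ 0.0028,  0.0004,  0.001 ,  0.0005, -0.0009,  0.0002]), 'tau': array([  0.001 , -44.2346, -17.8028,  -0.0002,   0.0083,  -0.    ]), 'ee_pos': array([170.4872, 600.5405, 230.3102]), 'orientation': array([ 0.138 ,  0.9904, -0.0011, -0.0003]), 'contact_force': array([ 0.841 ,  0.2881, -0.468 ]), 'torque': array([-0.0197, -0.014 , -0.0273]), 'gripper_width': 85.37132250265925}
18.700000000000003
scene {'fovy': 50.994673481520934, 'cx': 325.1880341630529, 'cy': 236.35210490746036, 'pose': array([[  -0.7098,    0.5412,   -0.4509, 1058.3046],
       [   0.7044,    0.5366,   -0.4646,  508.9857],
       [  -0.0095,   -0.6474,   -0.7621,  915.6033],
       [   0.    ,    0.    ,    0.    ,    1.    ]])}
side {'fovy': 49.506910916175634, 'cx': 316.37230601307994, 'cy': 244.06439410211578, 'pose': array([[  -0.9822,   -0.1117,    0.151 ,  378.8297],
       [  -0.1866,    0.4898,   -0.8516, 1163.7825],
       [   0.0211,   -0.8646,   -0.5019,  778.7118],
       [   0.    ,    0.    ,    0.    ,    1.    ]])}
wrist {'fovy': 60.020603456647336, 'cx': 314.7908369264853, 'cy': 239.7146065625886, 'tool_from_camera': array([[  -0.0015,   -0.947 ,   -0.3212,   81.5395],
       [   1.    ,   -0.0014,   -0.0004,   -0.7913],
       [  -0.0001,   -0.3212,    0.947 , -142.619 ],
       [   0.    ,    0.    ,    0.    ,    1.    ]])}
```

View pics/scene0.png

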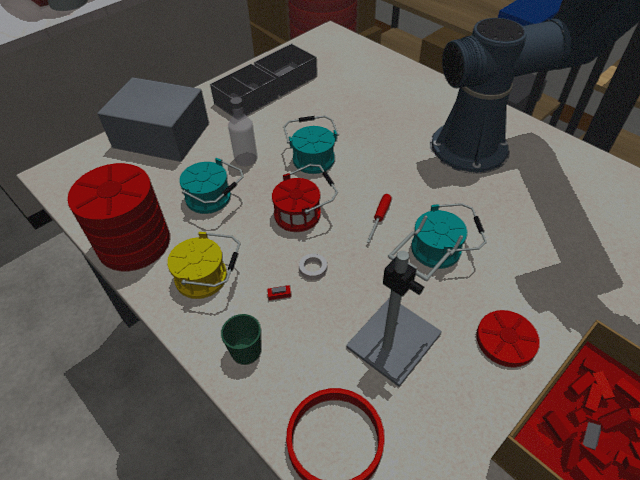

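View pics/side0.png

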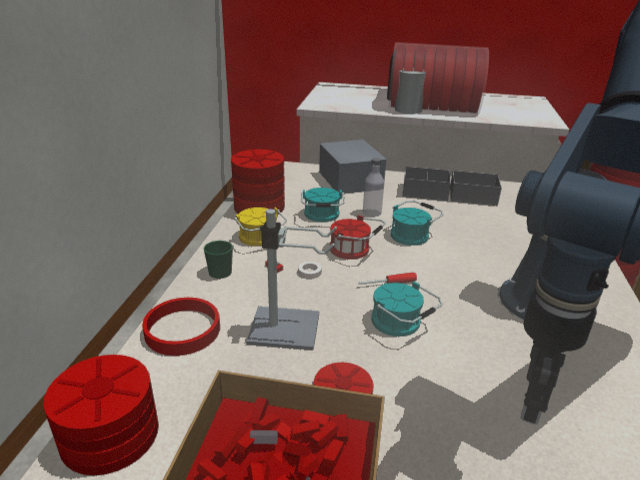

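View pics/wrist0.png

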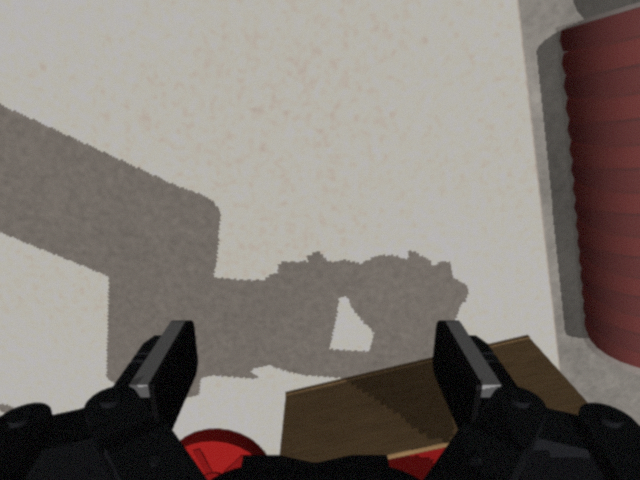

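The scene view shows the red lantern at about (297,203), with its bail toward upper right. The stand's post top is at (402,262) and its base at (394,342), with the prongs pointing to about (390,245) and (480,225). Next I'll enlarge these areas.

```bash
cat > h.py <<'E'
from station import *
import cv2,numpy as np
from scipy.optimize import least_squares
from scipy.spatial.transform import Rotation as R
np.set_printoptions(precision=4,suppress=True)
def crop(src,x0,y0,w,h,s,out):
    im=cv2.imread(src)[y0:y0+h,x0:x0+w]
    im=cv2.resize(im,None,fx=s,fy=s,interpolation=cv2.INTER_CUBIC)
    for k in range((x0+19)//20*20,x0+w,20):
        cv2.putText(im,str(k),((k-x0)*s,10),0,.35,(255,0,255),1); im[12:18,(k-x0)*s]=(255,0,255)
    for k in range((y0+19)//20*20,y0+h,20):
        cv2.putText(im,str(k),(0,(k-y0)*s+4),0,.35,(255,0,255),1); im[(k-y0)*s,25:32]=(255,0,255)
    cv2.imwrite(out,im)
def cam(n,ee=None,q=None):
    p=camera_params(n); f=240/np.tan(np.radians(p['fovy'])/2)
    if n=='wrist':
        T=np.eye(4);T[:3,:3]=R.from_quat(q).as_matrix();T[:3,3]=ee
        M=T@p['tool_from_camera']
    else: M=p['pose']
    return f,p['cx'],p['cy'],M
def proj(c,P):
    f,cx,cy,M=c; P=np.atleast_2d(P)
    X=(P-M[:3,3])@M[:3,:3]
    return np.c_[cx+f*X[:,0]/X[:,2],cy+f*X[:,1]/X[:,2]]
def ray(c,u,v):
    f,cx,cy,M=c; d=M[:3,:3]@np.array([(u-cx)/f,(v-cy)/f,1]); return M[:3,3],d/np.linalg.norm(d)
def onz(c,u,v,z):
    o,d=ray(c,u,v); return o+d*(z-o[2])/d[2]
E
python3 - <<'E'
from h import *
crop('pics/scene0.png',255,155,110,85,7,'pics/s_l.png')
crop('pics/scene0.png',340,200,150,110,5,'pics/s_h.png')
crop('pics/side0.png',310,205,100,70,7,'pics/d_l.png')
crop('pics/side0.png',235,195,140,160,5,'pics/d_h.png')
E
```

```text
(no output)
```

View pics/s_l.png

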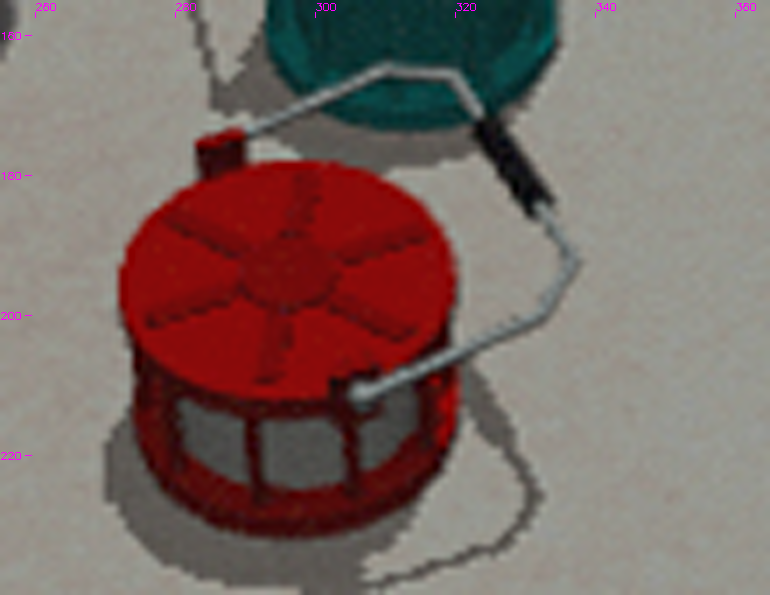

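View pics/s_h.png

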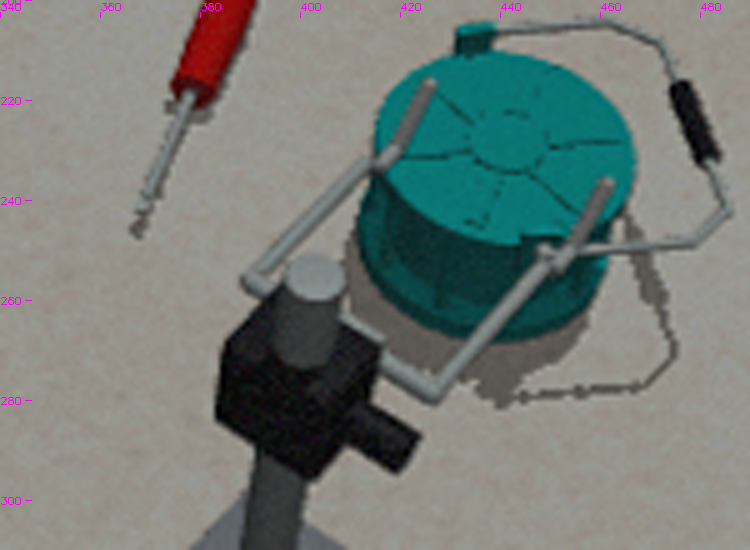

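View pics/d_l.png

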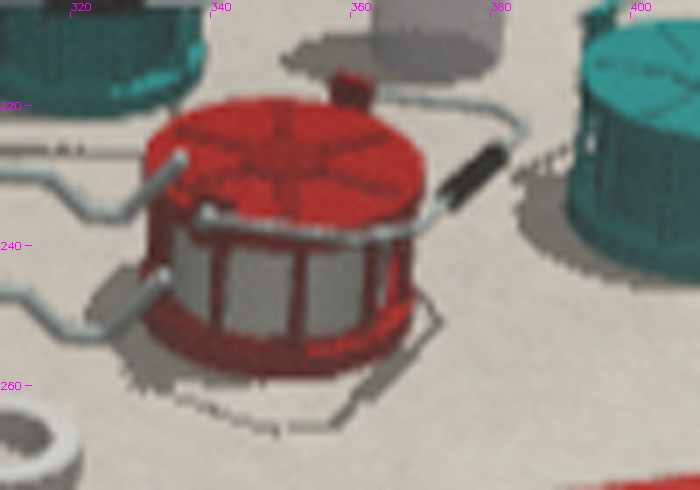

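View pics/d_h.png

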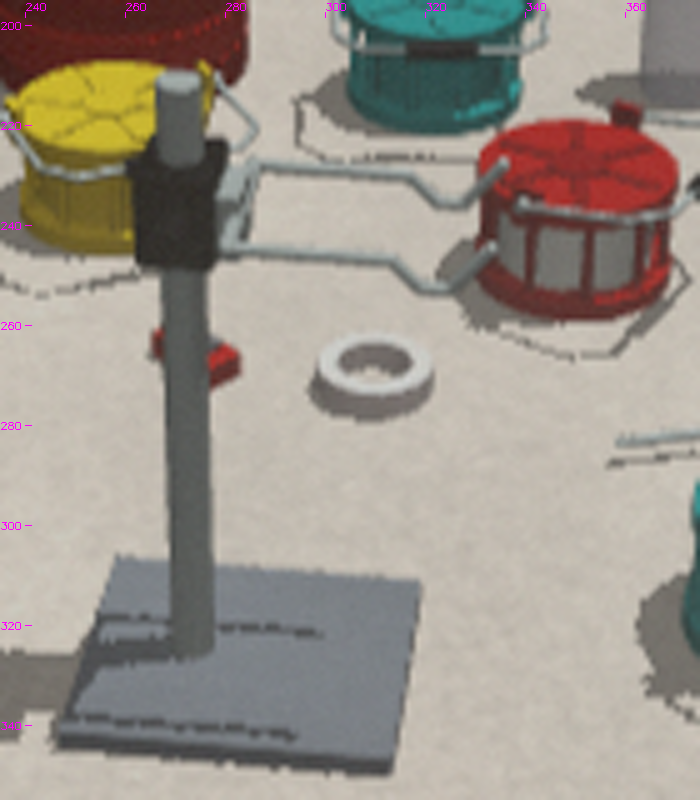

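```bash
cat > fit0.py <<'E'
from h import *
S=cam('scene');D=cam('side')
def Tz(x,y,yaw,P):
    c,s=np.cos(yaw),np.sin(yaw);P=np.atleast_2d(P)
    return np.c_[x+c*P[:,0]-s*P[:,1],y+s*P[:,0]+c*P[:,1],P[:,2]]
def bail(a,y,r=85): return [-r*np.cos(a),y,75+r*np.sin(a)]
def Lmod(p):
    x,y,yaw,a=p
    P=[bail(a,-50),bail(a,50),bail(a,0),[0,66,75],[0,0,72]]
    return Tz(x,y,yaw,P)
obsL={'S':[(319,165.5),(336.5,192),(327.3,178.3),(305.5,211),(296.4,193.9)],
'D':[(384.5,223),(369,237.5),(377.4,230),(339.5,235.5),(350.3,228)]}
fL=lambda p:np.r_[(proj(S,Lmod(p))-obsL['S']).ravel(),(proj(D,Lmod(p))-obsL['D']).ravel()]
print(onz(S,296.4,193.9,72),onz(D,350.3,228,72))
x0=onz(S,296.4,193.9,72)
r=least_squares(fL,[x0[0],x0[1],0,.2]);print('lantern',r.x);print(r.fun.reshape(2,-1,2))
g=Lmod(r.x)[2];print('grip',g)
def Hmod(p):
    x,y,yaw,h=p
    P=[[-22,-36,h+20],[-22,36,h+20],[85,-36,h+12],[85,36,h+12],[110,0,305],[0,-36,h],[0,36,h],[18,-36,h+12],[18,36,h+12]]
    return Tz(x,y,yaw,P)
oS=[(426.4,217),(461.4,237),(391,256.6),(426,278.4),(403,253)]
oD=[(335.6,228),(333,244.4),None,None,(270.8,210.6),(326,235.6),(322.6,253),(317,230.6),(313,247.6)]
def fH(p):
    m=Hmod(p);a=(proj(S,m)[:5]-oS).ravel();d=proj(D,m)
    return np.r_[a]+0 if 0 else np.r_[a,np.concatenate([d[i]-oD[i] for i in range(9) if oD[i]])]
r=least_squares(fH,[600,200,0,240]);print('stand',r.x);print(r.fun.reshape(-1,2))
for n,uv in dict(tape=(313,266),flask=(243,150),sd=(380,215),teal=(440,232)).items(): print(n,onz(S,*uv,0))
E
python3 fit0.py
```

```text
[ 514.1938 -147.552    72.    ] [ 513.6792 -146.9202   72.    ]
lantern [ 514.6603 -150.2504   -0.3602    0.158 ]
[[[ 0.269  -0.0473]
  [ 0.0027 -0.4261]
  [ 0.3733 -0.1089]
  [ 0.6862  0.0053]
  [-0.9152 -0.4667]]

 [[ 0.1277  0.1866]
  [ 0.0199  0.0355]
  [-0.3759  0.177 ]
  [-0.5761  0.3785]
  [-0.187  -0.5743]]]
grip [ 436.1074 -120.661    88.3756]
stand [527.5181 238.5148   0.0797 234.6609]
[[-0.2601 -0.3585]
 [ 0.1486 -0.4366]
 [-0.67   -1.0205]
 [ 0.3814 -0.3153]
 [ 0.1529  0.7946]
 [ 0.2653  0.4782]
 [ 0.1449  1.0543]
 [-0.0769 -0.1048]
 [-0.7523  0.3777]
 [-0.6673  0.2041]
 [ 0.0129 -0.1313]
 [ 0.1965 -0.1561]]
tape [598.4065  -6.1061   0.    ]
flask [ 455.1022 -438.0254    0.    ]
sd [372.3062  -2.1255   0.    ]
teal [313.0417 136.6043   0.    ]
```

Both fits agree to within about 1 px. The lantern is at (514.5,-150) with yaw -0.36 and bail angle 0.16. The stand is at (527.5,238.5) with yaw 0.08 and its dip at about 235. Next I raise the tool, swing over to the lantern and close the gripper.

```bash
python3 -m crank '[{"linear":[0,0,-50],"dr":[0,0,0],"claw":-1},{"linear":[-40,-60,-90],"dr":[0,0,8],"claw":0},{"linear":[-430,-625,-90],"dr":[0,0,94.7],"claw":1},{"linear":[-430,-625,-90],"dr":[0,0,94.7],"claw":1},{"linear":[-430,-625,-90],"dr":[0,0,94.7],"claw":1},{"linear":[-430,-625,-90],"dr":[0,0,94.7],"claw":1},{"linear":[-430,-625,-90],"dr":[0,0,94.7],"claw":1},{"linear":[-430,-625,-90],"dr":[0,0,94.7],"claw":1},{"linear":[-430,-625,-90],"dr":[0,0,94.7],"claw":1},{"linear":[-430,-625,-90],"dr":[0,0,94.7],"claw":1}]' 20; cat > st.py <<'E'
from h import *
o=get_obs(); print('t',o['time'],'q',o['joint_pos'],'ee',o['ee_pos'],'F',o['contact_force'],'w',o['gripper_width'])
print(R.from_quat(o['orientation']).as_matrix())
E
python3 st.py
```

```text
time: 1.15
ee_pos: [312.5, 179.1, 314.5]
orientation: [0.725, 0.689, 0.0, 0.0]
contact_force: [1.7, 0.2, 0.3]
gripper_width: 0.3
t 1.15 q [ 0.2071  0.0349  1.9141 -0.0001  1.192   0.2582] ee [312.4552 179.0514 314.5012] F [1.7379 0.162  0.2809] w 0.25699483234471665
[[ 0.051   0.9987  0.0007]
 [ 0.9987 -0.051   0.0001]
 [ 0.0001  0.0006 -1.    ]]
```

```bash
python3 -m crank '[{"linear":[-282,104,50],"dr":[0,0,17.7],"claw":1},{"linear":[-282,104,50],"dr":[0,0,17.7],"claw":1},{"linear":[-282,104,50],"dr":[0,0,17.7],"claw":1},{"linear":[-282,104,50],"dr":[0,0,17.7],"claw":1},{"linear":[-282,104,50],"dr":[0,0,17.7],"claw":1},{"linear":[-282,104,50],"dr":[0,0,17.7],"claw":1},{"linear":[-282,104,50],"dr":[0,0,17.7],"claw":1},{"linear":[-282,104,50],"dr":[0,0,17.7],"claw":1}]' && python3 st.py
python3 -m crank '[{"linear":[0,0,0],"dr":[-45,0,0],"claw":1},{"linear":[0,0,0],"dr":[-45,0,0],"claw":1},{"linear":[0,0,0],"dr":[-45,0,0],"claw":1},{"linear":[0,0,0],"dr":[-45,0,0],"claw":1},{"linear":[0,0,0],"dr":[-45,0,0],"claw":1},{"linear":[0,0,0],"dr":[-45,0,0],"claw":1},{"linear":[0,0,0],"dr":[-45,0,0],"claw":1}]' && python3 st.py
python3 - <<'E'
from h import *
for n in("scene","side","wrist"): cv2.imwrite(f"pics/{n}1.png",capture(n)[:,:,::-1])
E
```

```text
time: 1.95
ee_pos: [403.4, -106.7, 263.8]
orientation: [0.822, 0.57, -0.0, -0.001]
contact_force: [-0.2, 1.4, 0.2]
gripper_width: 0.1
t 1.95 q [-0.528   0.1984  1.8801  0.0003  1.0649 -0.1703] ee [ 403.3934 -106.6696  263.839 ] F [-0.2198  1.3531  0.1947] w 0.13826527345028206
[[ 0.3502  0.9367 -0.0014]
 [ 0.9367 -0.3502  0.0011]
 [ 0.0005 -0.0017 -1.    ]]
time: 2.65
ee_pos: [415.1, -85.6, 265.5]
orientation: [0.766, 0.555, 0.216, 0.243]
contact_force: [0.6, 0.4, 0.4]
gripper_width: 0.0
t 2.65 q [-0.6696  0.0452  2.3345  1.0782  0.3093 -1.3236] ee [415.1322 -85.5552 265.4759] F [0.6335 0.3714 0.3749] w 0.01456088327296459
[[ 0.2917  0.7446  0.6004]
 [ 0.9546 -0.2665 -0.1332]
 [ 0.0608  0.612  -0.7885]]
```

View pics/wrist1.png

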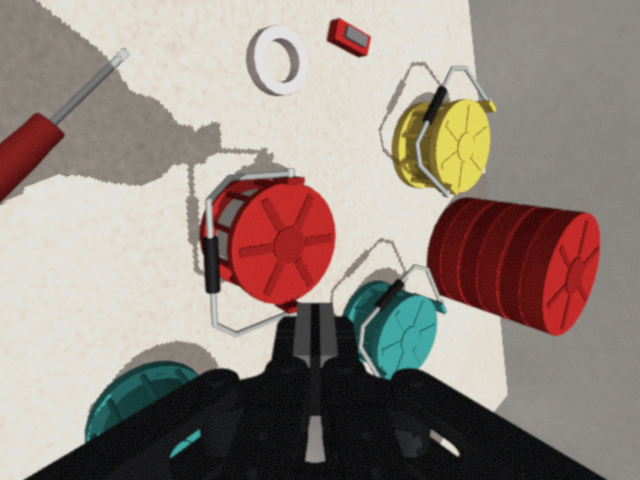

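View pics/side1.png

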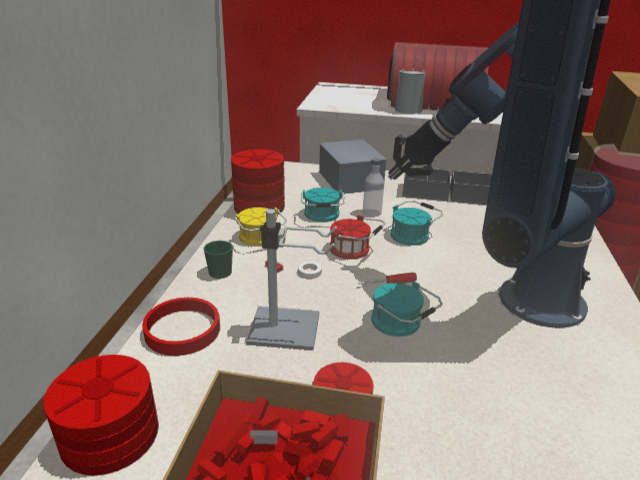

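The wrist view shows the red lantern at about (285,245) with its bail on the left side. The arm can't tilt this way at low height because it reaches the elbow and wrist limits. I'll check the finger shape and test options with a fitted kinematic model.

```bash
cat > kin.py <<'E'
import numpy as np
from scipy.spatial.transform import Rotation as R
from scipy.optimize import least_squares
A,B,C,D,L,Z0=585,393,115,111,297,279
def fk(q,p=(A,B,C,D,L,Z0)):
    A_,B_,C_,D_,L_,Z_=p
    s=q[1]+q[2]
    w=np.array([A_*np.sin(q[1])+B_*np.sin(s)+C_*np.cos(s),D_,Z_+A_*np.cos(q[1])+B_*np.cos(s)-C_*np.sin(s)])
    Rz=R.from_euler('z',q[0])
    # forearm frame: z along direction (sin s,0,cos s)
    Rt=Rz*R.from_euler('y',s)*R.from_euler('z',q[3])*R.from_euler('y',q[4])*R.from_euler('z',q[5])
    M=Rt.as_matrix()
    return Rz.apply(w)+L_*M[:,2],M
LIM=np.array([[-3.08,3.08],[-.75,2.2],[.22,2.44],[-1.43,4.57],[0,2.65],[-2.85,2.85]])
E
python3 - <<'E'
from kin import *
from h import *
Q=[([1.1155,.5285,1.4339,-.0001,1.1814,-.1785],[170.49,600.54,230.31]),([.2071,.0349,1.9141,-.0001,1.192,.2582],[312.46,179.05,314.5]),([-.528,.1984,1.8801,.0003,1.0649,-.1703],[403.39,-106.67,263.84]),([-.6696,.0452,2.3345,1.0782,.3093,-1.3236],[415.13,-85.56,265.48])]
r=least_squares(lambda p:np.concatenate([fk(q,p)[0]-t for q,t in Q]),[A,B,C,D,L,Z0]);print(r.x,r.fun)
print(fk(Q[3][0],r.x)[1])
S=cam('scene')
for n,u in dict(teal2=(313,135),teal3=(206,173),yel=(197,252)).items():print(n,onz(S,*u,72))
print(onz(S,238,98,190),'flaskcap'); 
p=camera_params('wrist');T=np.linalg.inv(p['tool_from_camera']);f=240/np.tan(np.radians(p['fovy'])/2)
for x in(0,11):
  for z in(0,-5,-10,-20,-30):
    P=T[:3,:3]@[x,7,z]+T[:3,3];print(x,z,p['cx']+f*P[0]/P[2],p['cy']+f*P[1]/P[2])
crop('pics/wrist1.png',255,290,120,110,6,'pics/w1f.png')
E
```

```text
[587.9777 391.7277 114.123  110.997  296.7108 274.2798] [-0.0116  0.0158  0.0215 -0.0026 -0.0063 -0.0153 -0.0134 -0.0066 -0.0019
  0.0015 -0.0002 -0.0043]
[[-0.7446  0.2917  0.6004]
 [ 0.2666  0.9546 -0.1332]
 [-0.6119  0.0609 -0.7886]]
teal2 [ 333.274  -278.8701   72.    ]
teal3 [ 621.8648 -360.2998   72.    ]
yel [ 784.2955 -169.6934   72.    ]
[ 464.4133 -405.6164  190.    ] flaskcap
0 0 330.685664117858 321.86230631604144
0 -5 331.17774055161914 328.63303932877255
0 -10 331.70061369505356 335.82752012652605
0 -20 332.8510867120607 351.6574707237678
0 -30 334.16616916686326 369.75236732984354
11 0 331.0080505831385 296.1826447399677
11 -5 331.5215402033845 302.31303605068143
11 -10 332.0679353442761 308.83627603814836
11 -20 333.27296040413995 323.22269178038346
11 -30 334.6551303123383 339.7239842331687
```

View pics/w1f.png

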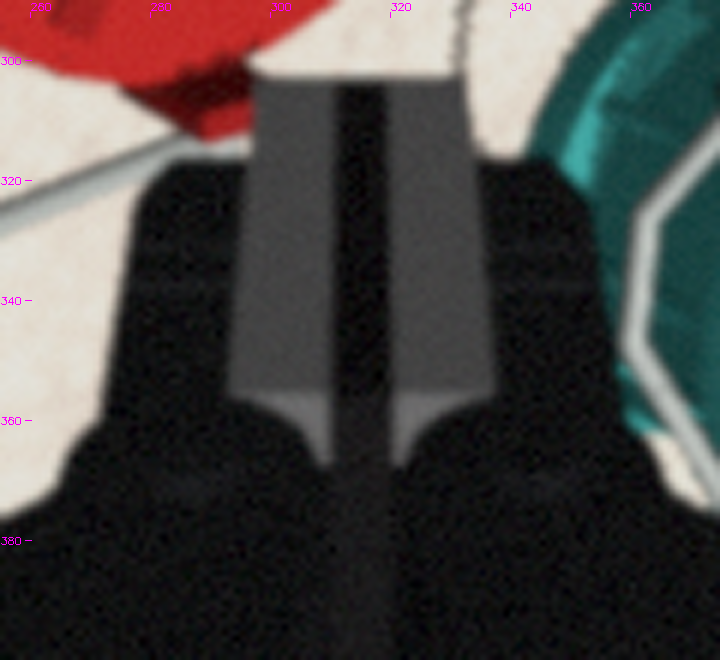

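```bash
cat >> kin.py <<'E'
P0=(587.98,391.73,114.12,111.0,296.71,274.28)
A,B,C,D,L,Z0=P0
def ik(p,M):
    """M tool rotation (tool x,y,z); returns joints or None"""
    w=np.asarray(p)-L*M[:,2]
    r2=w[0]**2+w[1]**2-D**2
    if r2<0: return None
    r=np.sqrt(r2); q1=np.arctan2(w[1],w[0])-np.arctan2(D,r)
    z=w[2]-Z0; d2=r*r+z*z
    e=np.hypot(B,C); c=(d2-A*A-e*e)/(2*A*e)
    if abs(c)>1: return None
    off=np.arctan2(C,B)   # forearm vec at angle (s+off) from vertical: B sin s + C cos s = e sin(s+off)
    g=np.arccos(c); q3=g-off
    q2=np.arctan2(r,z)-np.arctan2(e*np.sin(g),A+e*np.cos(g))
    s=q2+q3
    Mm=M@R.from_euler('z',-np.pi/2).as_matrix()   # model frame
    W=(R.from_euler('z',q1)*R.from_euler('y',s)).inv().as_matrix()@Mm
    q5=np.arccos(np.clip(W[2,2],-1,1)); q4=np.arctan2(W[1,2],W[0,2]); q6=np.arctan2(W[2,1],-W[2,0])
    if q4<-1.43:q4+=2*np.pi
    return np.array([q1,q2,q3,q4,q5,q6])
def ok(q,m=0.03): return q is not None and np.all(q>LIM[:,0]+m) and np.all(q<LIM[:,1]-m)
LX,LY,YAW=514.6,-150.0,-0.36
def l2w(P): 
    c,s=np.cos(YAW),np.sin(YAW); return np.array([LX+c*P[0]-s*P[1],LY+s*P[0]+c*P[1],P[2]])
RL=R.from_euler('z',YAW).as_matrix()
def tool(d,roll):
    """tool frame with z=d (lantern frame); roll: angle of tool y from horizontal-ish reference"""
    d=np.array(d)/np.linalg.norm(d); ref=np.array([0,1,0.]) ; x=ref-d*(ref@d); x/=np.linalg.norm(x); y=np.cross(d,x)
    M=np.c_[x,y,d]@R.from_euler('z',roll).as_matrix()
    return RL@M
E
python3 - <<'E'
from kin import *
np.set_printoptions(precision=3,suppress=True)
q=np.array([-.6696,.0452,2.3345,1.0782,.3093,-1.3236]);
p,M=fk(q,P0);print(ik(p,M@R.from_euler('z',np.pi/2).as_matrix()))
for psi in range(-75,76,15):
  for t in(20,25,30,35,40,45,50):
    tr,ps=np.radians([t,psi]); d=np.array([np.sin(tr)*np.cos(ps),np.sin(tr)*np.sin(ps),-np.cos(tr)])
    te=np.arctan2(d[0],-d[2]); n=np.array([np.cos(te),0,np.sin(te)])
    tcp=np.array([-84,0,88.4])-21*n+35*d
    res=[]
    for roll in range(-180,180,30):
      qq=ik(l2w(tcp),tool(d,np.radians(roll)))
      if ok(qq): res.append((roll,qq))
    if res: print(psi,t,'teff',round(np.degrees(te)),[r for r,_ in res],res[0][1])
E
```

```text
[-0.67   0.045  2.334  1.078  0.309 -1.324]
-75 20 teff 5 [-180, -150, -120, -90, -60, -30, 0, 30, 60, 90] [-0.32   0.664  2.074 -0.839  0.465 -2.317]
-75 25 teff 7 [-180, -150, -120, -90, -60, -30, 0, 30, 60, 90, 150] [-0.27   0.686  2.073 -0.994  0.52  -2.115]
-75 30 teff 8 [-180, -150, -120, -90, -60, -30, 0, 30, 60, 90, 150] [-0.221  0.714  2.07  -1.111  0.587 -1.949]
-75 35 teff 10 [-180, -150, -120, -90, -60, -30, 0, 30, 60, 150] [-0.175  0.745  2.065 -1.196  0.662 -1.812]
-75 40 teff 12 [-180, -150, -120, -90, -60, -30, 0, 30, 60, 120, 150] [-0.133  0.78   2.057 -1.256  0.742 -1.695]
-75 45 teff 15 [-180, -150, -120, -90, -60, -30, 0, 30, 60, 120, 150] [-0.093  0.818  2.046 -1.299  0.824 -1.591]
-75 50 teff 17 [-180, -150, -120, -90, -60, -30, 0, 30, 60, 120, 150] [-0.057  0.859  2.033 -1.329  0.908 -1.493]
-60 20 teff 10 [-180, -150, -120, -90, -60, -30, 0, 30, 60, 90, 150] [-0.341  0.663  2.133 -1.072  0.348 -2.076]
-60 25 teff 13 [-180, -150, -120, -90, -60, -30, 0, 30, 60, 120, 150] [-0.292  0.687  2.146 -1.32   0.403 -1.772]
-45 25 teff 18 [-180, -150, -120, -90, -60, -30
[... 4385 characters left out ...]
  0.659  2.117  0.735  0.531  2.069]
75 25 teff 7 [-180, -150, -90, -60, -30, 0, 30, 60, 90, 120, 150] [-0.8    0.682  2.126  0.848  0.588  1.902]
75 30 teff 8 [-180, -150, -120, -60, -30, 0, 30, 60, 90, 120, 150] [-0.85   0.711  2.133  0.931  0.652  1.761]
75 35 teff 10 [-180, -150, -120, -60, -30, 0, 30, 60, 90, 120, 150] [-0.898  0.744  2.137  0.989  0.721  1.64 ]
75 40 teff 12 [-180, -150, -120, -60, -30, 0, 30, 60, 90, 120, 150] [-0.942  0.781  2.137  1.029  0.792  1.534]
75 45 teff 15 [-180, -150, -120, -60, -30, 0, 30, 60, 90, 120, 150] [-0.983  0.823  2.134  1.054  0.864  1.437]
75 50 teff 17 [-180, -150, -120, -30, 0, 30, 60, 90, 120, 150] [-1.019  0.867  2.128  1.069  0.937  1.344]
```

```bash
cat > plan1.py <<'E'
from kin import *
np.set_printoptions(precision=2,suppress=True)
def dd(t,psi):
    t,psi=np.radians([t,psi]); return np.array([np.sin(t)*np.cos(psi),np.sin(t)*np.sin(psi),-np.cos(t)])
def contact(a,d,s,gap=0):
    te=np.arctan2(d[0],-d[2]); n=np.array([np.cos(te),0,np.sin(te)])
    return np.array([-85*np.cos(a),0,75+85*np.sin(a)])-(20.5+gap)*n+s*d
if __name__=='__main__':
  for t,psi in((45,45),(40,30),(45,60),(42,40),(35,30)):
    d=dd(t,psi)
    for roll in(0,10,20,30,-10,-30,180,150,-150):
      M=tool(d,np.radians(roll)); qs=[]
      for a,s,g in((.158,-60,10),(.158,-20,10),(.158,35,10),(.158,35,0),(.5,25,0),(.9,18,0),(1.2,15,0),(1.571,15,0),(1.571,-30,40)):
        qs.append(ik(l2w(contact(a,d,s,g)),M))
      f=[ok(q,.02) for q in qs]
      print(t,psi,roll,''.join('.X'[x] for x in f), qs[3],qs[7])
E
python3 plan1.py
```

```text
Traceback (most recent call last):
  File "plan1.py", line 16, in <module>
    print(t,psi,roll,''.join('.X'[x] for x in f), qs[3],qs[7])
                     ~~~~~~~^^^^^^^^^^^^^^^^^^^^
  File "plan1.py", line 16, in <genexpr>
    print(t,psi,roll,''.join('.X'[x] for x in f), qs[3],qs[7])
                             ~~~~^^^
TypeError: string indices must be integers, not 'numpy.bool'
```

```bash
sed -i "s/'.X'\[x\]/'.X'[int(x)]/" plan1.py; python3 plan1.py
```

```text
45 45 0 ..XXXXXXX [-1.01  0.92  2.37  1.85  0.82 -2.73] [-0.91  0.62  2.16  1.43  0.77 -2.  ]
45 45 10 ..XXXXXXX [-1.01  0.92  2.37  1.85  0.82 -2.55] [-0.91  0.62  2.16  1.43  0.77 -1.83]
45 45 20 ..XXXXXXX [-1.01  0.92  2.37  1.85  0.82 -2.38] [-0.91  0.62  2.16  1.43  0.77 -1.65]
45 45 30 ..XXXXXXX [-1.01  0.92  2.37  1.85  0.82 -2.2 ] [-0.91  0.62  2.16  1.43  0.77 -1.48]
45 45 -10 ....XXXXX [-1.01  0.92  2.37  1.85  0.82 -2.9 ] [-0.91  0.62  2.16  1.43  0.77 -2.18]
45 45 -30 .....XXXX [-1.01  0.92  2.37  1.85  0.82  3.03] [-0.91  0.62  2.16  1.43  0.77 -2.52]
45 45 180 ..XXXXXXX [-1.01  0.92  2.37  1.85  0.82  0.41] [-0.91  0.62  2.16  1.43  0.77  1.14]
45 45 150 ..XXXXXXX [-1.01  0.92  2.37  1.85  0.82 -0.11] [-0.91  0.62  2.16  1.43  0.77  0.62]
45 45 -150 ..XXXXXXX [-1.01  0.92  2.37  1.85  0.82  0.94] [-0.91  0.62  2.16  1.43  0.77  1.66]
40 30 0 .....XXXX [-0.9   0.91  2.45  2.26  0.82 -2.98] [-0.81  0.57  2.21  1.7   0.56 -2.15]
40 30 10 .....XXXX [-0.9   0.91  2.45  2.26  0.82 -2.81] [-0.81  0.57  2.21  1.7   0.56 -1.97]
40 30 20 .....XXXX [-0.9   0.91  2.45  2.26  0.82 -
[... 2499 characters left out ...]
0.53  2.17  1.47  0.48 -1.67]
35 30 20 ...XXXXXX [-0.84  0.83  2.4   2.23  0.66 -2.48] [-0.76  0.53  2.17  1.47  0.48 -1.5 ]
35 30 30 ...XXXXXX [-0.84  0.83  2.4   2.23  0.66 -2.3 ] [-0.76  0.53  2.17  1.47  0.48 -1.32]
35 30 -10 ....XXXXX [-0.84  0.83  2.4   2.23  0.66 -3.  ] [-0.76  0.53  2.17  1.47  0.48 -2.02]
35 30 -30 .....XXXX [-0.84  0.83  2.4   2.23  0.66  2.93] [-0.76  0.53  2.17  1.47  0.48 -2.37]
35 30 180 ...XXXXXX [-0.84  0.83  2.4   2.23  0.66  0.32] [-0.76  0.53  2.17  1.47  0.48  1.29]
35 30 150 ...XXXXXX [-0.84  0.83  2.4   2.23  0.66 -0.21] [-0.76  0.53  2.17  1.47  0.48  0.77]
35 30 -150 ...XXXXXX [-0.84  0.83  2.4   2.23  0.66  0.84] [-0.76  0.53  2.17  1.47  0.48  1.82]
```

```bash
cat > plan2.py <<'E'
from plan1 import *
from station import get_obs
for t,psi in((50,50),(50,55),(48,52)):
    d=dd(t,psi); print(t,psi,'teff',np.degrees(np.arctan2(d[0],-d[2])))
    for roll in(0,10):
      M=tool(d,np.radians(roll))
      for a,s,g in((.158,-90,12),(.158,-60,12),(.158,-20,12),(.158,25,12),(.158,25,0),(.5,18,0),(.9,15,0),(1.2,15,0),(1.571,15,0),(1.571,-30,40)):
        p=l2w(contact(a,d,s,g)); q=ik(p,M); print(roll,a,s,g,p,q,ok(q,.02))
o=get_obs(); M0=R.from_quat(o['orientation'])
for t,psi,roll in ((50,55,0),(50,55,10),):
    M1=R.from_matrix(tool(dd(t,psi),np.radians(roll)))
    print('turn from now',t,psi,roll,np.degrees((M0.inv()*M1).as_rotvec()))
E
python3 plan2.py
```

```text
50 50 teff 37.453719557105146
0 0.158 -90 12 [ 351.81 -145.16  126.46] [-1.41  0.74  2.41  1.23  0.87 -2.51] True
0 0.158 -60 12 [ 371.84 -133.89  107.18] [-1.33  0.81  2.42  1.37  0.85 -2.6 ] True
0 0.158 -20 12 [ 398.54 -118.86   81.47] [-1.23  0.9   2.4   1.54  0.86 -2.7 ] True
0 0.158 25 12 [ 428.58 -101.95   52.54] [-1.11  0.98  2.37  1.7   0.88 -2.76] True
0 0.158 25 0 [ 437.5  -105.3    59.84] [-1.09  0.94  2.35  1.67  0.88 -2.68] True
0 0.5 18 0 [ 441.57 -111.23   91.71] [-1.08  0.83  2.33  1.56  0.87 -2.52] True
0 0.9 15 0 [ 459.93 -120.02  119.47] [-1.05  0.73  2.28  1.47  0.88 -2.31] True
0 1.2 15 0 [ 480.56 -127.78  132.12] [-1.01  0.68  2.22  1.42  0.88 -2.18] True
0 1.571 15 0 [ 509.4  -138.64  137.89] [-0.96  0.67  2.14  1.39  0.89 -2.06] True
0 1.571 -30 40 [ 449.64 -144.36  142.49] [-1.11  0.65  2.24  1.33  0.91 -2.18] True
10 0.158 -90 12 [ 351.81 -145.16  126.46] [-1.41  0.74  2.41  1.23  0.87 -2.33] True
10 0.158 -60 12 [ 371.84 -133.89  107.18] [-1.33  0.81  2.42  1.37  0.85 -2.43] True
10 0.158 -20 12 [ 398.54 -118.86   81.47] [-1.23  0.9   2.4   1.54  0.86 -2.5
[... 3342 characters left out ...]
   0.85  2.38  1.47  0.83 -2.38] True
10 0.158 25 12 [ 426.79 -101.31   53.3 ] [-1.09  0.94  2.36  1.64  0.84 -2.46] True
10 0.158 25 0 [ 436.06 -104.8    60.08] [-1.07  0.9   2.33  1.61  0.84 -2.38] True
10 0.5 18 0 [ 440.37 -110.8    92.14] [-1.06  0.79  2.31  1.5   0.84 -2.21] True
10 0.9 15 0 [ 458.83 -119.62  119.97] [-1.03  0.7   2.25  1.4   0.86 -2.  ] True
10 1.2 15 0 [ 479.45 -127.39  132.62] [-0.99  0.66  2.19  1.35  0.87 -1.88] True
10 1.571 15 0 [ 508.3  -138.24  138.39] [-0.94  0.65  2.12  1.32  0.87 -1.76] True
10 1.571 -30 40 [ 448.84 -144.02  145.93] [-1.09  0.62  2.22  1.25  0.9  -1.87] True
turn from now 50 55 0 [ 2.76 33.95  1.81]
turn from now 50 55 10 [ 5.72 33.64 11.51]
```

```bash
cat > to.py <<'E'
import sys
from plan1 import *
from station import get_obs
def rows(targets,M1=None):
    o=get_obs(); M0=R.from_quat(o['orientation']).as_matrix()
    for p in targets:
        print('to',np.round(p,1),'lin',M0.T@(np.array(p)-o['ee_pos']),'len',np.linalg.norm(np.array(p)-o['ee_pos']))
    if M1 is not None: print('dr',np.degrees(R.from_matrix(M0.T@M1).as_rotvec()))
E
python3 - <<'E'
from to import *
M=tool(dd(50,55),0)
for p in((354,-150,200),(354,-150,230),(380,-130,230)): q=ik(p,M);print(q,ok(q))
rows([(354,-150,230),(354,-150,200),(354,-150,128)],M)
E
```

```text
[-1.38  0.48  2.3   0.94  1.06 -2.01] True
[-1.38  0.38  2.27  0.89  1.14 -1.9 ] True
[-1.28  0.38  2.27  0.96  1.1  -1.87] True
to [ 354 -150  230] lin [-80.96 -49.59  -0.28] len 94.9385740160068
to [ 354 -150  200] lin [-82.8  -67.87  23.44] len 109.59485608655943
to [ 354 -150  128] lin [ -87.22 -111.74   80.36] len 162.9402087493807
dr [ 2.76 33.95  1.81]
```

```bash
python3 -m crank '[{"linear":[-81,-50,0],"dr":[2.8,34,1.8],"claw":1},{"linear":[-81,-50,0],"dr":[2.8,34,1.8],"claw":1},{"linear":[-81,-50,0],"dr":[2.8,34,1.8],"claw":1},{"linear":[-81,-50,0],"dr":[2.8,34,1.8],"claw":1},{"linear":[-81,-50,0],"dr":[2.8,34,1.8],"claw":1},{"linear":[-81,-50,0],"dr":[2.8,34,1.8],"claw":1},{"linear":[-81,-50,0],"dr":[2.8,34,1.8],"claw":1}]' && python3 st.py; python3 - <<'E'
from to import *
from h import *
d=dd(50,55); M=tool(d,0)
rows([l2w(contact(.158,d,-90,12)),l2w(contact(.158,d,25,12)),l2w(contact(.158,d,25,0))],M)
for n in("scene","wrist"): cv2.imwrite(f"pics/{n}2.png",capture(n)[:,:,::-1])
E
```

```text
time: 3.5
ee_pos: [354.5, -151.9, 229.3]
orientation: [0.685, 0.594, 0.419, 0.048]
contact_force: [0.1, 1.5, 0.7]
gripper_width: -0.1
t 3.5 q [-1.3793  0.3846  2.2605  0.8847  1.1354 -1.8946] ee [ 354.5336 -151.8991  229.2696] F [0.1185 1.465  0.6911] w -0.07686429852251017
[[-0.0557  0.7739  0.6308]
 [ 0.8536 -0.2908  0.4322]
 [ 0.5179  0.5626 -0.6445]]
to [ 354.  -149.9  127.9] lin [-50.7729 -58.0091  65.8802] len 101.40582095870099
to [ 426.7 -100.2   54. ] lin [-50.6491 -57.7813 180.8799] len 196.52361653395207
to [ 436.  -103.7   60.7] lin [-50.6377 -45.7813 180.8561] len 193.3107139414665
dr [-0.1135  0.0616 -0.0541]
```

View pics/scene2.png

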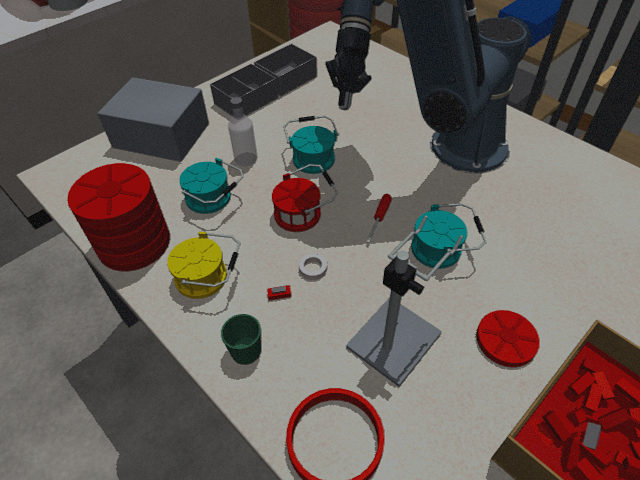

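```bash
python3 -m crank '[{"linear":[-25,-29,33],"dr":[0,0,0],"claw":1},{"linear":[-51,-58,66],"dr":[0,0,0],"claw":1},{"linear":[-51,-58,66],"dr":[0,0,0],"claw":1},{"linear":[-51,-58,90],"dr":[0,0,0],"claw":1},{"linear":[-51,-58,115],"dr":[0,0,0],"claw":1},{"linear":[-51,-58,135],"dr":[0,0,0],"claw":1},{"linear":[-51,-58,135],"dr":[0,0,0],"claw":1}]' && python3 st.py; python3 - <<'E'
from h import *
for n in("scene","side","wrist"): cv2.imwrite(f"pics/{n}3.png",capture(n)[:,:,::-1])
crop('pics/scene3.png',255,130,130,110,6,'pics/s3.png')
crop('pics/side3.png',310,185,130,90,6,'pics/d3.png')
E
```

```text
time: 4.3
ee_pos: [399.6, -118.5, 87.0]
orientation: [0.683, 0.596, 0.42, 0.05]
contact_force: [-0.7, 0.8, 0.8]
gripper_width: -0.2
t 4.3 q [-1.2097  0.8501  2.3482  1.3796  0.8612 -2.4783] ee [ 399.5961 -118.4773   87.0481] F [-0.6903  0.8087  0.78  ] w -0.17315156776823326
[[-0.0621  0.7718  0.6329]
 [ 0.8552 -0.2857  0.4323]
 [ 0.5145  0.5681 -0.6423]]
```

View pics/s3.png

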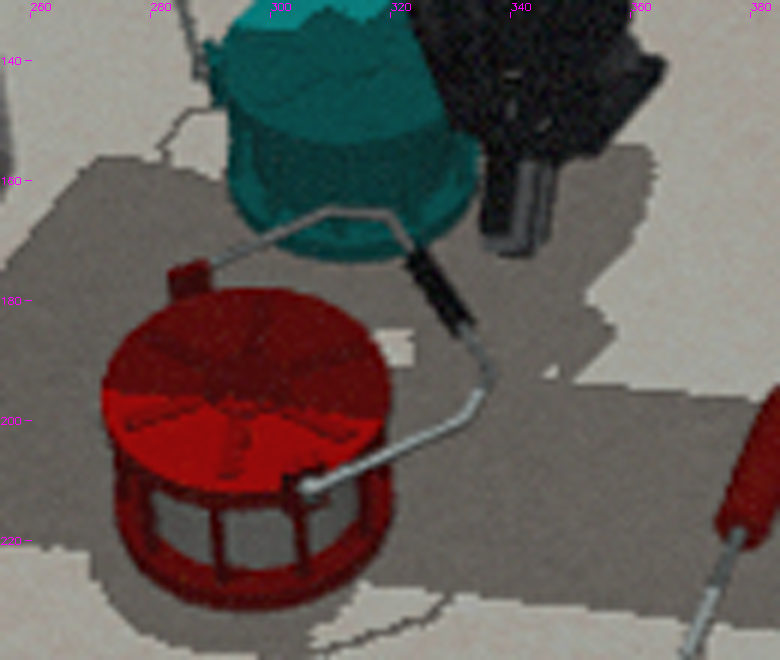

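View pics/d3.png

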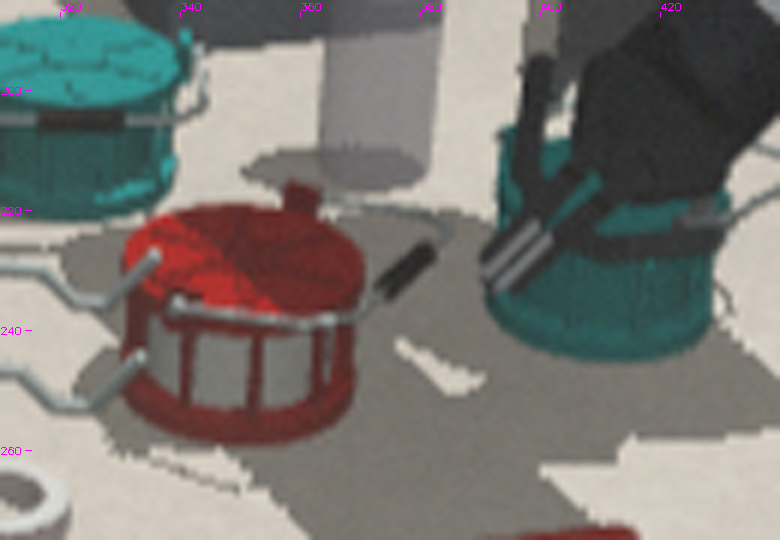

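View pics/wrist3.png

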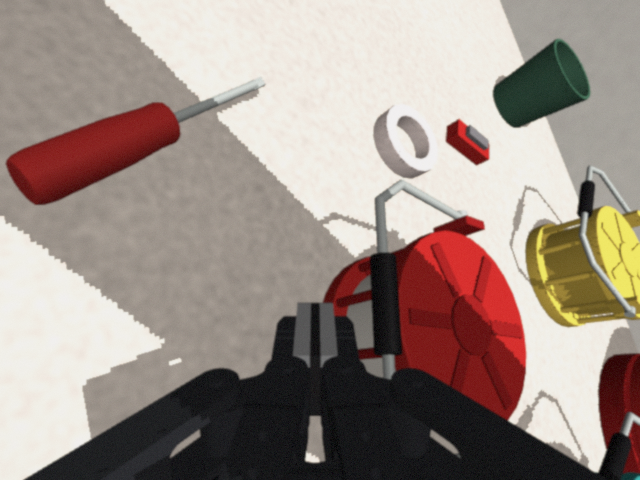

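The fingertip is robot-side of the bail and lies along the approach line. In the wrist view the tip is at about (315,305) and the grip at (385,300). Next I slide it under and compute the arc.

```bash
cat > arc.py <<'E'
from to import *
d=dd(50,55); M=tool(d,0)
rows([l2w(contact(.158,d,s,g)) for s,g in((25,12),(25,4),(25,0))]+[l2w(contact(a,d,s,0)) for a,s in ((.25,23),(.35,21),(.45,19),(.55,17),(.65,15),(.75,15),(.85,15),(.95,15),(1.05,15),(1.15,15),(1.25,15),(1.35,15),(1.45,15),(1.571,15))],M)
E
python3 arc.py
```

```text
to [ 426.7 -100.2   54. ] lin [-0.84 -2.96 47.54] len 47.6405559188444
to [ 432.9 -102.5   58.5] lin [-0.89  5.03 47.56] len 47.83196395341946
to [ 436.  -103.7   60.7] lin [-0.91  9.03 47.57] len 48.425549860931454
to [ 436.2 -105.1   69.7] lin [ 2.44 14.69 41.34] len 43.94430477387722
to [ 437.3 -106.8   79.1] lin [ 5.7  21.38 35.23] len 41.603408301197796
to [ 439.1 -108.9   88.2] lin [ 8.52 28.56 29.66] len 42.04551121400826
to [ 441.7 -111.2   96.9] lin [10.88 36.15 24.67] len 45.09671711857051
to [ 444.9 -113.7  105.2] lin [12.76 44.09 20.28] len 50.17676463838397
to [ 450.  -115.6  111.7] lin [14.13 52.29 18.52] len 57.24074610331744
to [ 455.7 -117.8  117.6] lin [14.99 60.67 17.41] len 64.8692309389953
to [ 462.  -120.1  122.9] lin [15.32 69.14 16.95] len 72.82130631196819
to [ 468.7 -122.7  127.5] lin [15.12 77.64 17.16] len 80.9341675165298
to [ 475.7 -125.3  131.4] lin [14.39 86.06 18.03] len 89.09401776649375
to [ 483.2 -128.1  134.5] lin [13.13 94.32 19.55] len 97.21776461161143
to [ 490.8 -131.   136.7] lin [ 11.37 102.35  21.71] len 105.24193957576455
to [ 498.7 -133.9  138.2] lin [  9.12 110.06  24.49] len 113.11599393206889
to [ 508.3 -137.6  138.8] lin [  5.77 118.85  28.63] len 122.38364987256693
dr [0.12 0.19 0.33]
```

```bash
python3 -m crank '[{"linear":[-1,-3,24],"dr":[0,0,0],"claw":1},{"linear":[-1,-3,40],"dr":[0,0,0],"claw":1},{"linear":[-1,-3,47],"dr":[0,0,0],"claw":1},{"linear":[-1,-3,47],"dr":[0,0,0],"claw":1},{"linear":[-1,1,47],"dr":[0,0,0],"claw":1},{"linear":[-1,5,47],"dr":[0,0,0],"claw":1},{"linear":[-1,7,47],"dr":[0,0,0],"claw":1},{"linear":[-1,9,47],"dr":[0,0,0],"claw":1}]' && python3 st.py; python3 - <<'E'
from h import *
for n in("side","wrist"): cv2.imwrite(f"pics/{n}4.png",capture(n)[:,:,::-1])
crop('pics/side4.png',310,185,130,90,6,'pics/d4.png')
E
```

```text
time: 5.25
ee_pos: [435.3, -104.2, 58.8]
orientation: [0.685, 0.594, 0.42, 0.049]
contact_force: [-0.8, 0.2, 0.9]
gripper_width: -0.0
t 5.25 q [-1.0867  0.9214  2.3077  1.5318  0.8657 -2.5166] ee [ 435.2937 -104.2239   58.7511] F [-0.8178  0.1977  0.9147] w -0.005325247968692521
[[-0.057   0.7717  0.6334]
 [ 0.8547 -0.2902  0.4305]
 [ 0.516   0.5659 -0.643 ]]
```

View pics/d4.png

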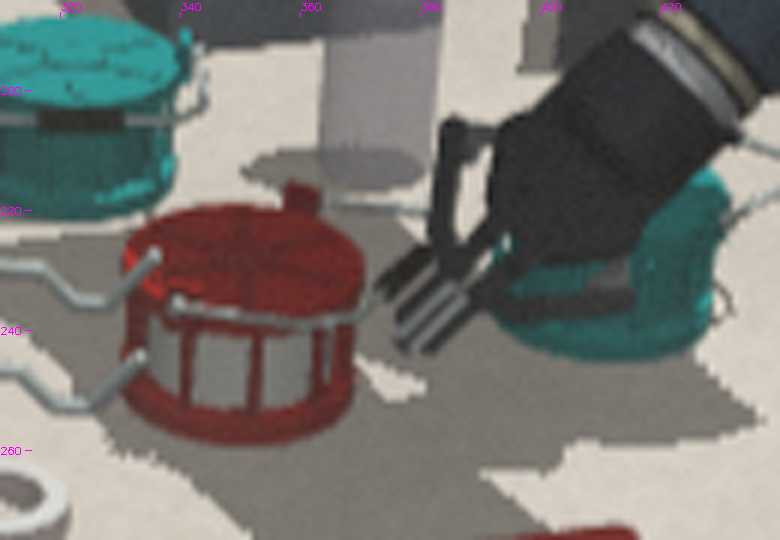

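View pics/wrist4.png

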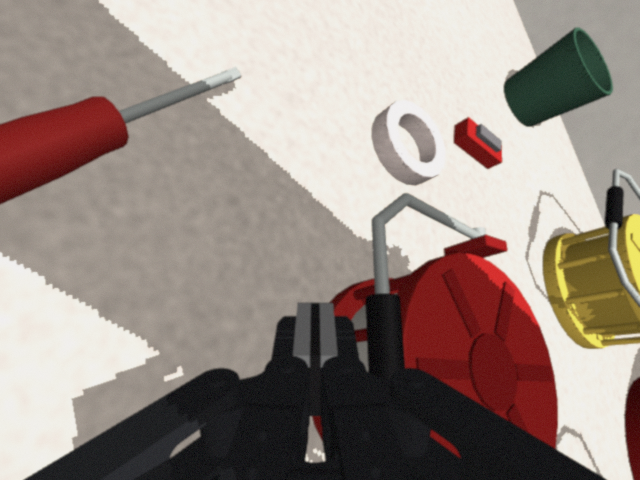

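```bash
python3 -m crank '[{"linear":[1.6,3,-3],"dr":[0,0,0],"claw":1},{"linear":[3.3,6,-6],"dr":[0,0,0],"claw":1},{"linear":[5,9,-9],"dr":[0,0,0],"claw":1},{"linear":[6.6,12,-12],"dr":[0,0,0],"claw":1},{"linear":[8,16,-15],"dr":[0,0,0],"claw":1},{"linear":[9.4,19.5,-18],"dr":[0,0,0],"claw":1},{"linear":[9.4,19.5,-18],"dr":[0,0,0],"claw":1}]' && python3 st.py; python3 - <<'E'
from h import *
for n in("side","scene","wrist"): cv2.imwrite(f"pics/{n}5.png",capture(n)[:,:,::-1])
crop('pics/side5.png',310,185,130,90,6,'pics/d5.png')
crop('pics/scene5.png',255,130,130,110,6,'pics/s5.png')
E
```

```text
time: 6.05
ee_pos: [438.5, -109.4, 86.4]
orientation: [0.685, 0.594, 0.42, 0.05]
contact_force: [-0.7, -1.3, -0.6]
gripper_width: 0.2
t 6.05 q [-1.0855  0.8307  2.2943  1.4454  0.8746 -2.3816] ee [ 438.5071 -109.357    86.4441] F [-0.7155 -1.2744 -0.6315] w 0.20360579673336837
[[-0.0577  0.7715  0.6336]
 [ 0.8548 -0.2897  0.4306]
 [ 0.5157  0.5664 -0.6428]]
```

View pics/d5.png

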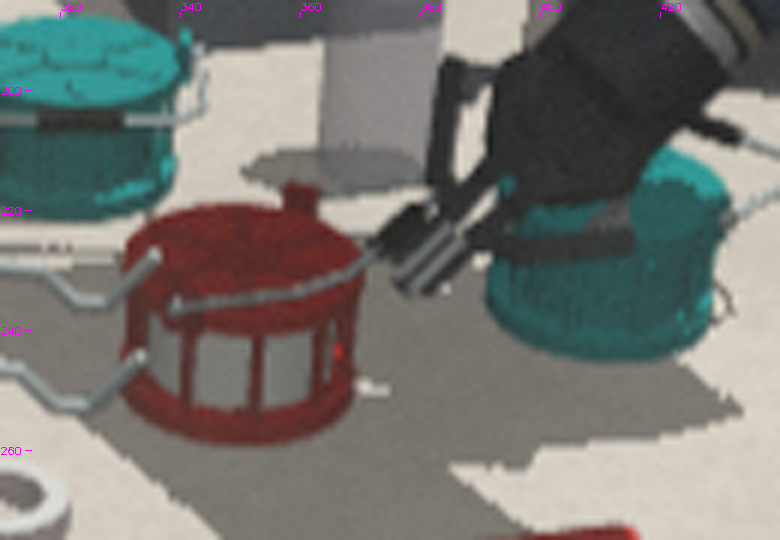

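View pics/s5.png

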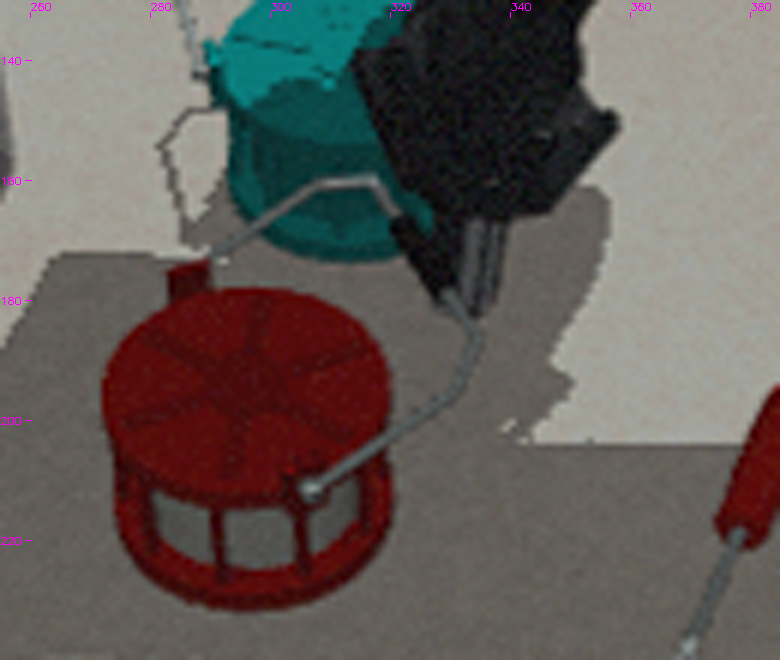

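View pics/wrist5.png

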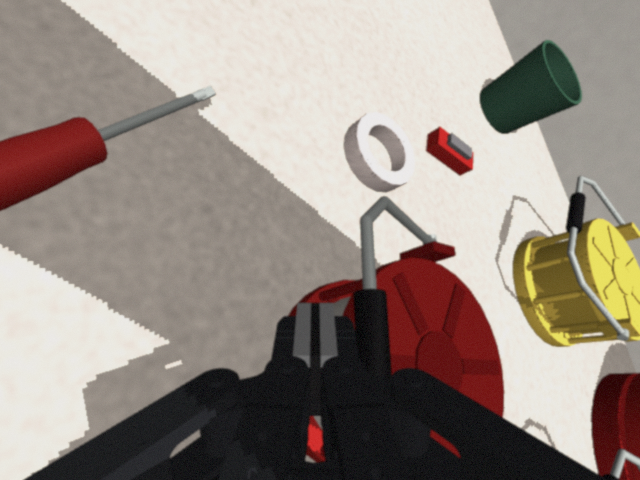

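```bash
python3 -m crank '[{"linear":[1.2,3.8,-2.5],"dr":[0,0,0],"claw":1},{"linear":[2.4,7.6,-5],"dr":[0,0,0],"claw":1},{"linear":[3.3,11.5,-7],"dr":[0,0,0],"claw":1},{"linear":[4.2,15.5,-9.4],"dr":[0,0,0],"claw":1},{"linear":[5,19.5,-10.3],"dr":[0,0,0],"claw":1},{"linear":[5.6,23.7,-11],"dr":[0,0,0],"claw":1},{"linear":[6,28,-11.7],"dr":[0,0,0],"claw":1},{"linear":[6.5,32,-12.3],"dr":[0,0,0],"claw":1},{"linear":[6.7,36,-12.5],"dr":[0,0,0],"claw":1},{"linear":[6.8,40,-12.7],"dr":[0,0,0],"claw":1}]' && python3 st.py; python3 - <<'E'
from h import *
for n in("side","scene"): cv2.imwrite(f"pics/{n}6.png",capture(n)[:,:,::-1])
a=cv2.imread('pics/side6.png')[165:275,310:430];b=cv2.imread('pics/scene6.png')[130:240,255:375]
cv2.imwrite('pics/c6.png',cv2.resize(np.hstack([a,b]),None,fx=3.3,fy=3.3,interpolation=cv2.INTER_CUBIC))
E
```

```text
time: 7.2
ee_pos: [461.0, -120.4, 120.3]
orientation: [0.685, 0.594, 0.42, 0.049]
contact_force: [-1.0, 0.4, 0.0]
gripper_width: 0.1
t 7.2 q [-1.0432  0.7166  2.225   1.3385  0.9029 -2.1458] ee [ 460.9916 -120.4377  120.2668] F [-1.0438  0.4159  0.0435] w 0.08090104199286809
[[-0.0572  0.7721  0.6329]
 [ 0.8542 -0.2903  0.4314]
 [ 0.5168  0.5653 -0.6429]]
```

View pics/c6.png

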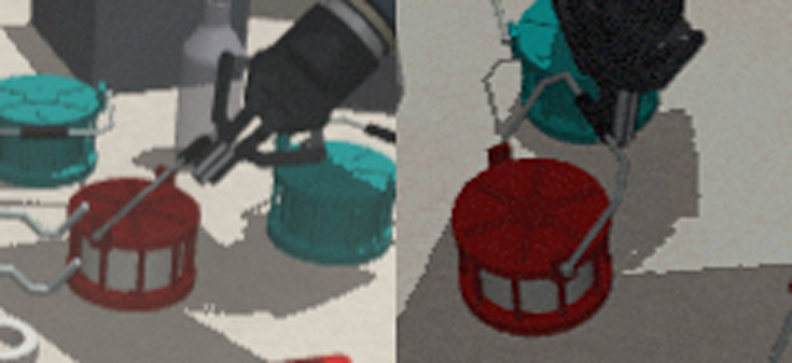

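```bash
python3 -m crank '[{"linear":[0,4,0],"dr":[0,0,0],"claw":1},{"linear":[0,8.5,0],"dr":[0,0,0],"claw":1},{"linear":[-0.5,13,0.5],"dr":[0,0,0],"claw":1},{"linear":[-1,17,1],"dr":[0,0,0],"claw":1},{"linear":[-1.5,21,2],"dr":[0,0,0],"claw":1},{"linear":[-2,25,2.6],"dr":[0,0,0],"claw":1},{"linear":[-3,29,3.7],"dr":[0,0,0],"claw":1},{"linear":[-4,33,4.8],"dr":[0,0,0],"claw":1},{"linear":[-5,36,6],"dr":[0,0,0],"claw":1},{"linear":[-5,36,6],"dr":[0,0,0],"claw":1}]' && python3 st.py; python3 - <<'E'
from h import *
for n in("side","scene"): cv2.imwrite(f"pics/{n}7.png",capture(n)[:,:,::-1])
crop('pics/side7.png',310,175,110,90,7,'pics/d7.png')
crop('pics/scene7.png',255,130,110,85,7,'pics/s7.png')
E
```

```text
time: 8.3
ee_pos: [493.1, -132.9, 134.0]
orientation: [0.685, 0.594, 0.42, 0.049]
contact_force: [-0.3, -0.6, -0.4]
gripper_width: 0.1
t 8.3 q [-0.9871  0.6774  2.1385  1.2962  0.9201 -1.9883] ee [ 493.1064 -132.8768  134.019 ] F [-0.3107 -0.6246 -0.4364] w 0.12330229878383456
[[-0.0575  0.7718  0.6332]
 [ 0.8546 -0.2899  0.4309]
 [ 0.5161  0.5659 -0.6429]]
```

View pics/d7.png

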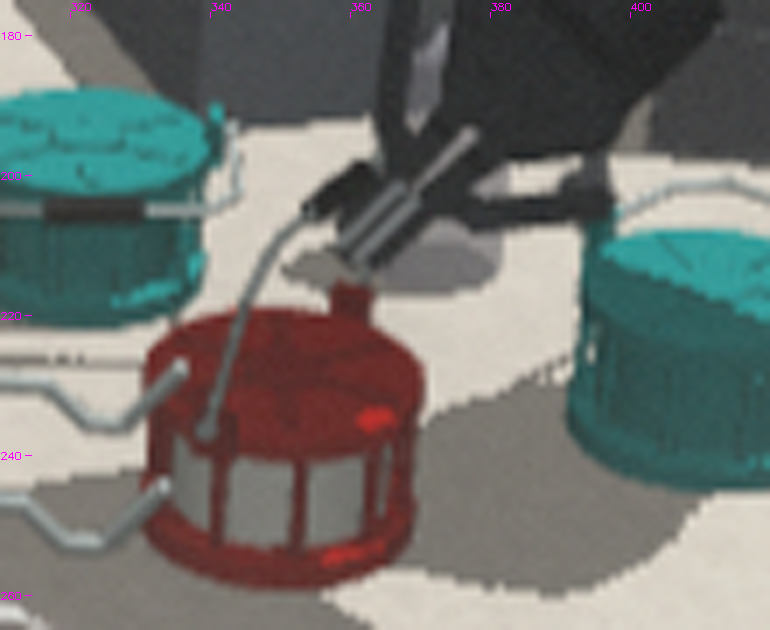

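View pics/s7.png

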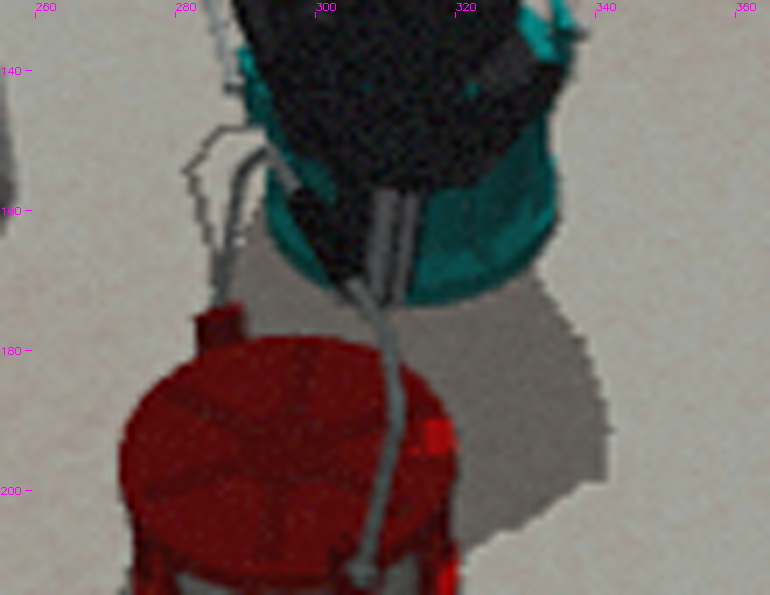

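```bash
python3 - <<'E'
from h import *
import sys; S=cam('scene');D=cam('side')
from fit0 import Tz,bail
for a in(1.2,1.25,1.3,1.35,1.4,1.45,1.5,1.571):
    P=Tz(514.66,-150.25,-.36,[bail(a,50),bail(a,22),bail(a,-22),bail(a,-50),[0,66,75]])
    print(a,'S',proj(S,P).round(1).tolist(),'D',proj(D,P).round(1).tolist())
E
```

```text
[ 514.1938 -147.552    72.    ] [ 513.6792 -146.9202   72.    ]
lantern [ 514.6603 -150.2504   -0.3602    0.158 ]
[[[ 0.269  -0.0473]
  [ 0.0027 -0.4261]
  [ 0.3733 -0.1089]
  [ 0.6862  0.0053]
  [-0.9152 -0.4667]]

 [[ 0.1277  0.1866]
  [ 0.0199  0.0355]
  [-0.3759  0.177 ]
  [-0.5761  0.3785]
  [-0.187  -0.5743]]]
grip [ 436.1074 -120.661    88.3756]
stand [527.5181 238.5148   0.0797 234.6609]
[[-0.2601 -0.3585]
 [ 0.1486 -0.4366]
 [-0.67   -1.0205]
 [ 0.3814 -0.3153]
 [ 0.1529  0.7946]
 [ 0.2653  0.4782]
 [ 0.1449  1.0543]
 [-0.0769 -0.1048]
 [-0.7523  0.3777]
 [-0.6673  0.2041]
 [ 0.0129 -0.1313]
 [ 0.1965 -0.1561]]
tape [598.4065  -6.1061   0.    ]
flask [ 455.1022 -438.0254    0.    ]
sd [372.3062  -2.1255   0.    ]
teal [313.0417 136.6043   0.    ]
1.2 S [[314.9, 177.3], [309.9, 169.5], [302.4, 157.7], [297.8, 150.5], [306.2, 211.0]] D [[353.1, 210.9], [357.9, 207.1], [365.1, 201.3], [369.6, 197.8], [338.9, 235.9]]
1.25 S [[313.2, 177.3], [308.3, 169.5], [300.8, 157.7], [296.2, 150.5], [306.2, 211.0]] D [[351.8, 210.0], [356.6, 206.2], [363.9, 200.5], [368.3, 197.0], [338.9, 2
[... 330 characters left out ...]
, [338.9, 235.9]]
1.4 S [[308.0, 177.9], [303.1, 170.1], [295.7, 158.2], [291.1, 150.9], [306.2, 211.0]] D [[347.8, 207.9], [352.7, 204.1], [360.0, 198.5], [364.5, 195.0], [338.9, 235.9]]
1.45 S [[306.2, 178.3], [301.3, 170.4], [293.9, 158.5], [289.4, 151.2], [306.2, 211.0]] D [[346.5, 207.3], [351.3, 203.6], [358.7, 197.9], [363.2, 194.4], [338.9, 235.9]]
1.5 S [[304.4, 178.7], [299.6, 170.8], [292.2, 158.9], [287.7, 151.6], [306.2, 211.0]] D [[345.1, 206.8], [350.0, 203.0], [357.4, 197.4], [361.9, 193.9], [338.9, 235.9]]
1.571 S [[301.9, 179.4], [297.0, 171.5], [289.7, 159.5], [285.3, 152.2], [306.2, 211.0]] D [[343.1, 206.2], [348.0, 202.4], [355.5, 196.8], [360.0, 193.4], [338.9, 235.9]]
```

```bash
python3 - <<'E'
from plan1 import *
d=dd(50,55);M=tool(d,0)
for a in(1.4,1.45,1.5,1.535,1.571): print(a,M.T@(l2w(contact(a,d,15))-l2w(contact(1.345,d,15))))
E
```

```text
1.4 [-1.15  4.3   1.42]
1.45 [-2.31  8.12  2.87]
1.5 [-3.6  11.84  4.47]
1.535 [-4.57 14.39  5.67]
1.571 [-5.63 16.94  6.98]
```

```bash
python3 -m crank '[{"linear":[-0.6,2.1,0.7],"dr":[0,0,0],"claw":1},{"linear":[-1.2,4.3,1.4],"dr":[0,0,0],"claw":1},{"linear":[-1.8,6.2,2.2],"dr":[0,0,0],"claw":1},{"linear":[-2.3,8.1,2.9],"dr":[0,0,0],"claw":1},{"linear":[-3,10,3.7],"dr":[0,0,0],"claw":1},{"linear":[-3.6,11.8,4.5],"dr":[0,0,0],"claw":1},{"linear":[-4.5,14.3,5.6],"dr":[0,0,0],"claw":1},{"linear":[-4.5,14.3,5.6],"dr":[0,0,0],"claw":1}]' && python3 st.py; python3 - <<'E'
from h import *
for n in("side","scene"): cv2.imwrite(f"pics/{n}8.png",capture(n)[:,:,::-1])
crop('pics/side8.png',310,175,110,90,7,'pics/d8.png')
crop('pics/scene8.png',255,130,110,85,7,'pics/s8.png')
E
```

```text
time: 9.2
ee_pos: [507.8, -138.4, 136.2]
orientation: [0.685, 0.594, 0.42, 0.049]
contact_force: [-0.0, 0.3, -0.7]
gripper_width: -0.3
t 9.2 q [-0.9639  0.6744  2.1002  1.2861  0.924  -1.9356] ee [ 507.8484 -138.3811  136.156 ] F [-0.0484  0.2626 -0.6661] w -0.3030912708777467
[[-0.0574  0.7719  0.6331]
 [ 0.8545 -0.29    0.431 ]
 [ 0.5163  0.5658 -0.6429]]
```

View pics/d8.png

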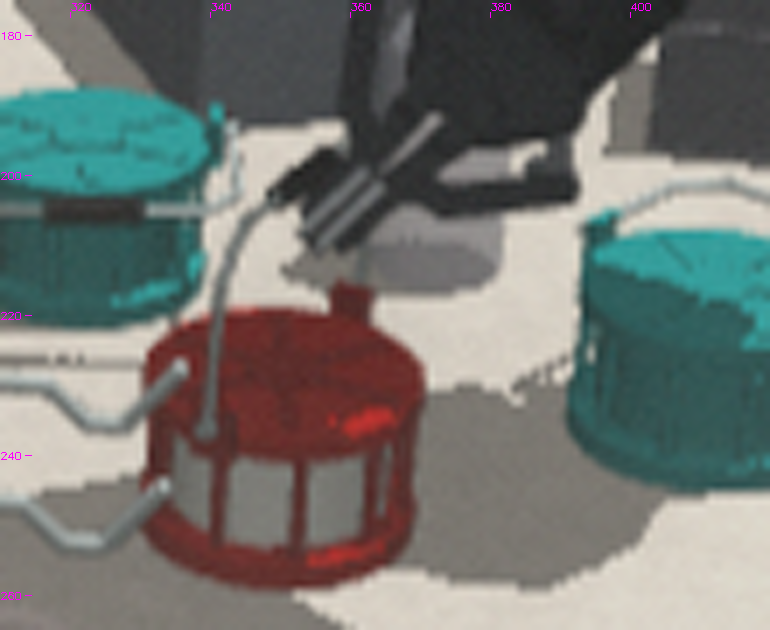

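View pics/s8.png

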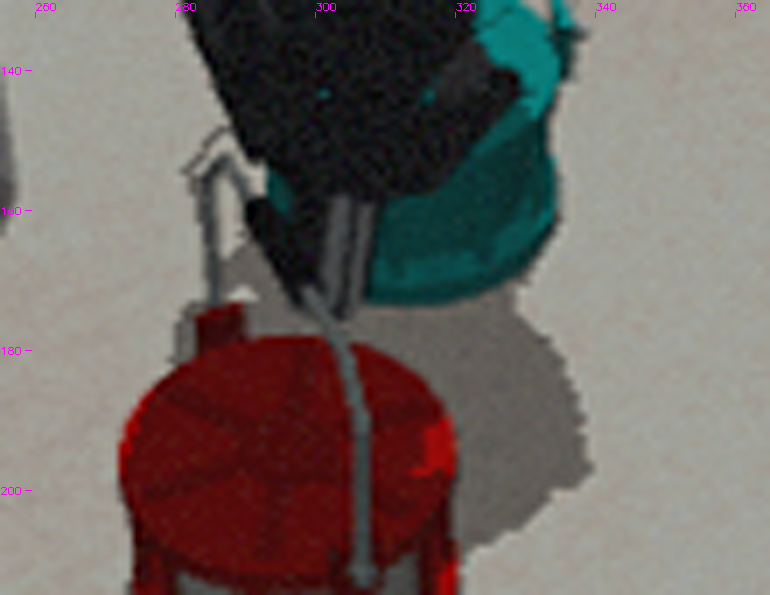

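```bash
python3 -m crank '[{"linear":[-0.7,1.8,0.9],"dr":[0,0,0],"claw":1},{"linear":[-1.5,3.5,1.8],"dr":[0,0,0],"claw":1},{"linear":[-1.5,3.5,1.8],"dr":[0,0,0],"claw":1},{"linear":[-1.5,-5,1.8],"dr":[0,0,0],"claw":1},{"linear":[-1.5,-30,-5],"dr":[0,0,0],"claw":1},{"linear":[-1.5,-60,-40],"dr":[0,0,0],"claw":1},{"linear":[-1.5,-60,-80],"dr":[0,0,0],"claw":1},{"linear":[-1.5,-60,-80],"dr":[0,0,0],"claw":1}]' && python3 st.py; python3 - <<'E'
from h import *
for n in("side","scene","wrist"): cv2.imwrite(f"pics/{n}9.png",capture(n)[:,:,::-1])
crop('pics/side9.png',310,175,110,90,7,'pics/d9.png')
crop('pics/scene9.png',255,135,110,85,7,'pics/s9.png')
E
```

```text
time: 10.1
ee_pos: [409.5, -159.4, 153.8]
orientation: [0.686, 0.592, 0.419, 0.051]
contact_force: [0.2, -0.2, 0.0]
gripper_width: -0.0
t 10.1 q [-1.2253  0.62    2.2331  1.1182  0.9713 -2.0634] ee [ 409.4751 -159.3991  153.8182] F [ 0.2432 -0.2115  0.0243] w -0.038785889120507
[[-0.0527  0.7701  0.6358]
 [ 0.8558 -0.2933  0.4261]
 [ 0.5146  0.5666 -0.6436]]
```

View pics/d9.png

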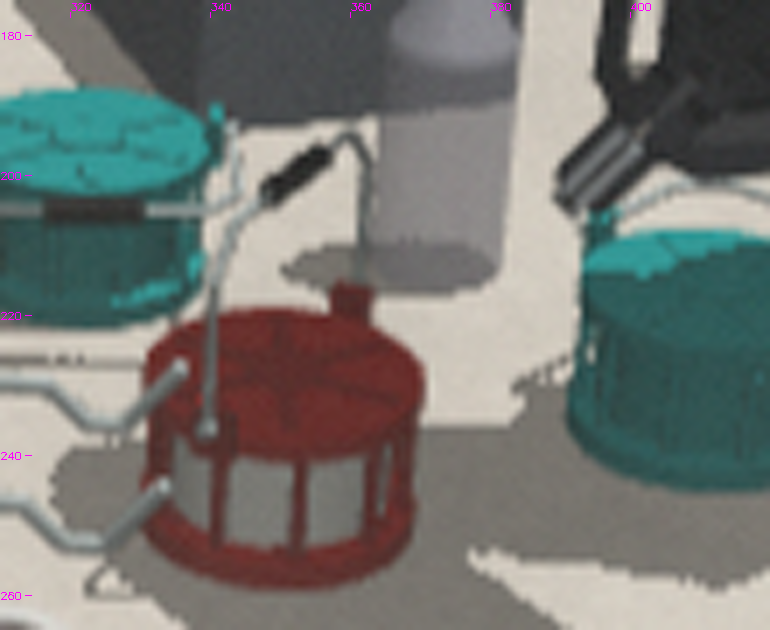

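View pics/s9.png

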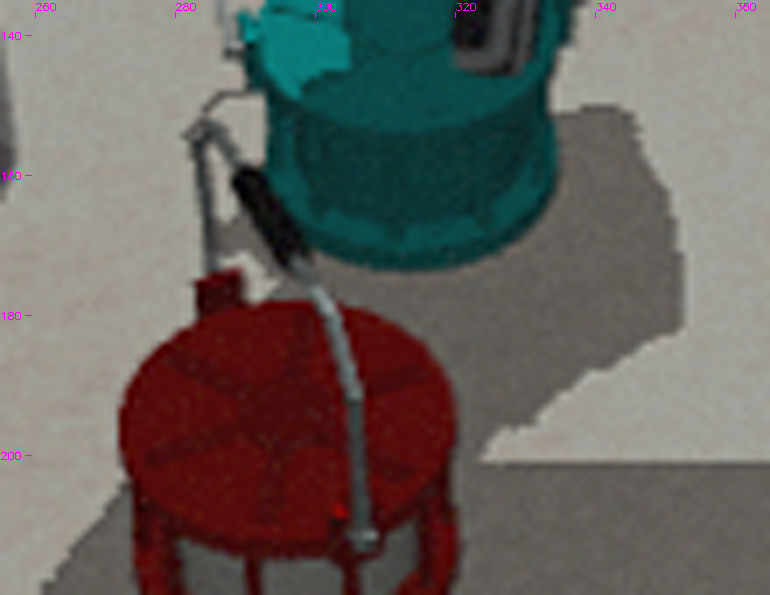

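View pics/wrist9.png

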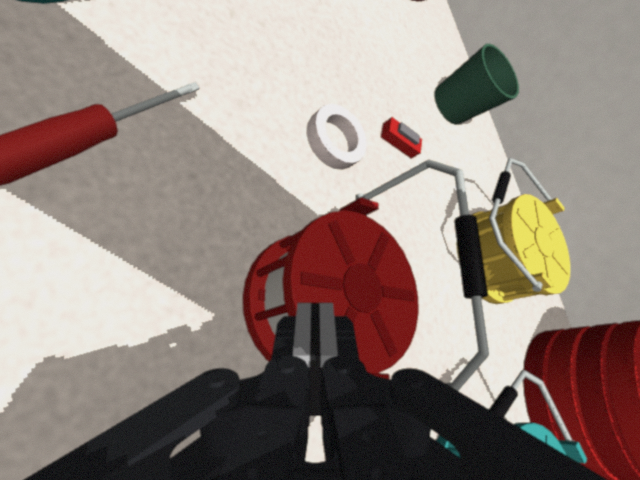

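```bash
sed -i 's/^print(onz.*$//; s/^r=least.*fL.*$/r=least_squares(fL,[514,-150,-.36,.2])/; /^fL/,$!b' fit0.py; python3 - <<'E' 
from h import *
S=cam('scene');D=cam('side')
from scipy.optimize import least_squares
def Tz(x,y,yaw,P):
    c,s=np.cos(yaw),np.sin(yaw);P=np.array(P,float)
    return np.c_[x+c*P[:,0]-s*P[:,1],y+s*P[:,0]+c*P[:,1],P[:,2]]
def bail(a,y,r=85): return [-r*np.cos(a),y,75+r*np.sin(a)]
mod=lambda p:Tz(*p[:3],[bail(p[3],-50),bail(p[3],-22),bail(p[3],22),[0,66,75],[0,0,72]])
oS=[(285,152.5),(289.5,159.5),(297.3,171.7),(306.7,212),(296.4,193.9)]
oD=[(360,194),(356,196.7),(348,202.6),(339.5,236),(350.3,228)]
f=lambda p:np.r_[(proj(S,mod(p))-oS).ravel(),(proj(D,mod(p))-oD).ravel()]
r=least_squares(f,[514,-150,-.36,1.5]);print(r.x);print(r.fun.reshape(-1,2).round(1).tolist());print(mod(r.x)[1:3].mean(0))
E
```

```text
[ 513.8605 -148.8852   -0.3597    1.5844]
[[0.4, -0.0], [0.4, 0.3], [-0.1, 0.1], [0.2, -0.9], [-0.3, -0.4], [-0.1, -0.5], [-0.7, 0.3], [-0.1, -0.0], [-0.4, 0.1], [0.0, -0.3]]
[ 514.9405 -149.2914  159.9922]
```

The bail stands upright (a≈1.58) and the lantern hasn't moved. Its grip is at about (515,-149.3,160). Next I rise and turn the tool down above the grip with the jaws open.

```bash
python3 - <<'E'
from to import *
M=RL@np.array([[0,1,0],[1,0,0],[0,0,-1.]])  # x=y_l,y=x_l,z=-z
q=ik((515,-149.3,260),M);print(q,ok(q))
rows([(420,-155,270),(515,-149.3,270)],M)
E
```

```text
[-0.49  0.37  1.62  0.    1.15 -0.13] True
to [ 420 -155  270] lin [ 61.58  72.78 -68.73] len 117.52447864782583
to [ 515.  -149.3  270. ] lin [ 61.06 144.43  -6.09] len 156.9234720486906
dr [ 33.13 -37.55  11.65]
```

```bash
python3 -m crank '[{"linear":[28,30,-40],"dr":[0,0,0],"claw":1},{"linear":[55,60,-75],"dr":[0,0,0],"claw":1},{"linear":[61,73,-69],"dr":[8,-9,3],"claw":1},{"linear":[61,90,-50],"dr":[16,-18,6],"claw":0},{"linear":[61,144,-6],"dr":[33.1,-37.5,11.7],"claw":-1},{"linear":[61,144,-6],"dr":[33.1,-37.5,11.7],"claw":-1},{"linear":[61,144,-6],"dr":[33.1,-37.5,11.7],"claw":-1},{"linear":[61,144,-6],"dr":[33.1,-37.5,11.7],"claw":-1},{"linear":[61,144,-6],"dr":[33.1,-37.5,11.7],"claw":-1},{"linear":[61,144,-6],"dr":[33.1,-37.5,11.7],"claw":-1}]' 30 && python3 st.py; python3 - <<'E'
from h import *
from to import rows,RL
o=get_obs();cv2.imwrite("pics/wrist10.png",capture('wrist')[:,:,::-1])
print(proj(cam('wrist',o['ee_pos'],o['orientation']),[(515,-149.3,160)]))
rows([(515,-149.3,270)],RL@np.array([[0,1,0],[1,0,0],[0,0,-1.]]))
E
```

```text
time: 11.25
ee_pos: [516.8, -145.6, 269.6]
orientation: [0.821, 0.571, -0.001, -0.0]
contact_force: [0.2, 0.1, 0.1]
gripper_width: 85.2
t 11.25 q [-0.4823  0.3639  1.6061 -0.0011  1.1731 -0.1273] ee [ 516.7864 -145.6343  269.5894] F [0.1915 0.053  0.1369] w 85.15137273535719
[[ 0.3472  0.9378 -0.0018]
 [ 0.9378 -0.3472 -0.0002]
 [-0.0008 -0.0017 -1.    ]]
[[312.75 240.42]]
to [ 515.  -149.3  270. ] lin [-4.76 -0.74 -0.83] len 4.88440469962367
dr [-0.13  0.01  0.34]
```

View pics/wrist10.png

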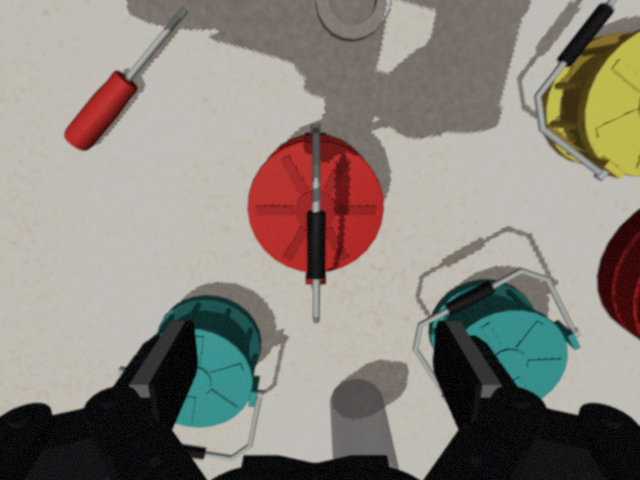

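```bash
python3 -m crank '[{"linear":[-3,0,40],"dr":[0,0,0.3],"claw":-1},{"linear":[-6,0,80],"dr":[0,0,0.3],"claw":-1},{"linear":[-6,0,110],"dr":[0,0,0.3],"claw":-1},{"linear":[-6,0,120],"dr":[0,0,0.3],"claw":-1},{"linear":[-6,0,126],"dr":[0,0,0.3],"claw":-1},{"linear":[-6,0,126],"dr":[0,0,0.3],"claw":-1},{"linear":[-6,0,126],"dr":[0,0,0.3],"claw":-1}]' && python3 st.py; python3 - <<'E'
from h import *
o=get_obs();cv2.imwrite("pics/wrist11.png",capture('wrist')[:,:,::-1])
print(proj(cam('wrist',o['ee_pos'],o['orientation']),[(515,-149.3,160)]))
E
```

```text
time: 12.0
ee_pos: [513.3, -154.4, 144.8]
orientation: [0.824, 0.567, 0.001, 0.0]
contact_force: [0.0, -0.6, 0.5]
gripper_width: 85.3
t 12.0 q [-0.5019  0.5312  1.7399  0.0025  0.8688 -0.1388] ee [ 513.3477 -154.4357  144.8135] F [ 0.0351 -0.5508  0.5252] w 85.34062188009955
[[ 0.3567  0.9342  0.0024]
 [ 0.9342 -0.3567  0.0009]
 [ 0.0017  0.002  -1.    ]]
[[311.1055 330.0229]]
```

View pics/wrist11.png

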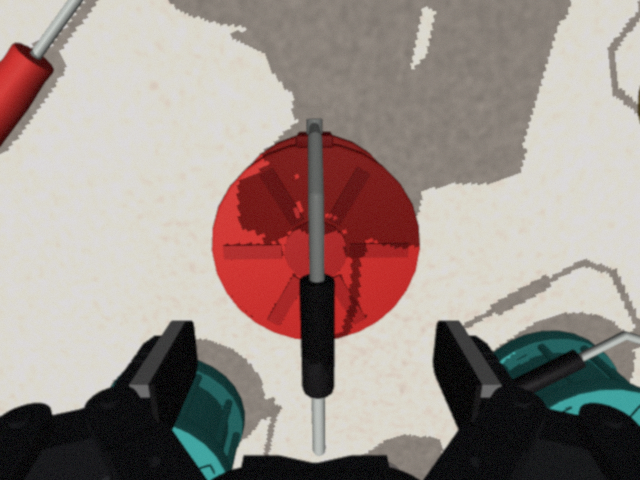

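```bash
python3 -m crank '[{"linear":[3,0.8,3.5],"dr":[0,0,0],"claw":-1},{"linear":[3,0.8,3.5],"dr":[0,0,0],"claw":-1},{"linear":[3,0.8,3.5],"dr":[0,0,0],"claw":0.2},{"linear":[3,0.8,3.5],"dr":[0,0,0],"claw":0.5},{"linear":[3,0.8,3.5],"dr":[0,0,0],"claw":0.65},{"linear":[3,0.8,3.5],"dr":[0,0,0],"claw":0.65},{"linear":[3,0.8,3.5],"dr":[0,0,0],"claw":0.65}]' 40 && python3 st.py; python3 - <<'E'
from h import *
cv2.imwrite("pics/wrist12.png",capture('wrist')[:,:,::-1])
crop('pics/wrist12.png',230,250,170,150,4,'pics/w12.png')
E
```

```text
time: 12.75
ee_pos: [514.1, -151.7, 140.1]
orientation: [0.824, 0.567, 0.001, -0.001]
contact_force: [-0.7, 0.6, 0.1]
gripper_width: 15.2
t 12.75 q [-0.4964  0.5394  1.7416  0.0022  0.8616 -0.1326] ee [ 514.1498 -151.6503  140.1106] F [-0.6716  0.6486  0.0969] w 15.208596726061868
[[ 0.3572  0.934  -0.0001]
 [ 0.934  -0.3572  0.002 ]
 [ 0.0018 -0.0008 -1.    ]]
```

View pics/w12.png

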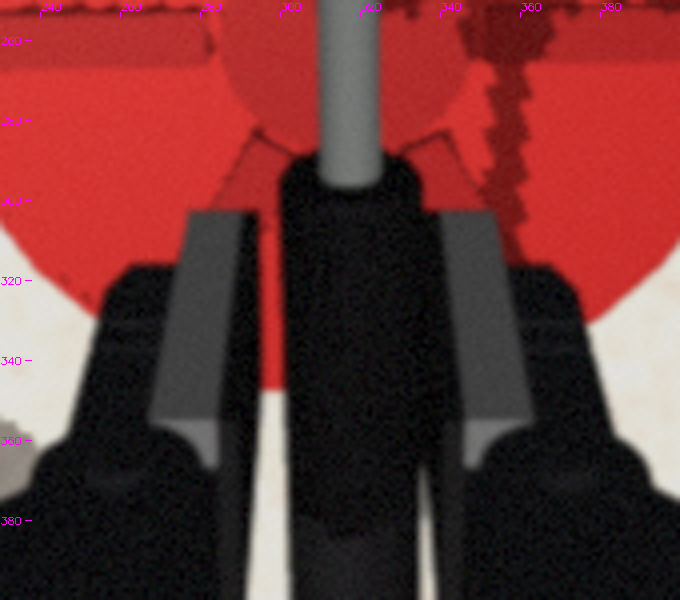

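```bash
python3 -m crank '[{"linear":[0,0.6,0],"dr":[0,0,0],"claw":0.65},{"linear":[0,0.6,0],"dr":[0,0,0],"claw":0.8},{"linear":[0,0.6,0],"dr":[0,0,0],"claw":1},{"linear":[0,0.6,0],"dr":[0,0,0],"claw":1},{"linear":[0,0.6,0],"dr":[0,0,0],"claw":1},{"linear":[0,0.6,-3],"dr":[0,0,0],"claw":1},{"linear":[0,0.6,-6],"dr":[0,0,0],"claw":1},{"linear":[0,0.6,-12],"dr":[0,0,0],"claw":1},{"linear":[0,0.6,-20],"dr":[0,0,0],"claw":1},{"linear":[0,0.6,-20],"dr":[0,0,0],"claw":1}]' 40 && python3 st.py; python3 - <<'E'
from h import *
for n in("side","scene"): cv2.imwrite(f"pics/{n}13.png",capture(n)[:,:,::-1])
crop('pics/side13.png',310,165,110,110,5,'pics/d13.png')
crop('pics/scene13.png',255,125,110,120,5,'pics/s13.png')
E
```

```text
time: 13.8
ee_pos: [515.6, -152.3, 161.4]
orientation: [0.824, 0.567, 0.001, 0.0]
contact_force: [-0.2, -0.8, -4.1]
gripper_width: 10.6
t 13.8 q [-0.4961  0.5071  1.7228  0.0022  0.9098 -0.1323] ee [ 515.5799 -152.2818  161.4355] F [-0.2228 -0.8334 -4.0732] w 10.59766199727374
[[ 0.3571  0.9341  0.0025]
 [ 0.9341 -0.3571  0.0006]
 [ 0.0015  0.0021 -1.    ]]
```

View pics/d13.png

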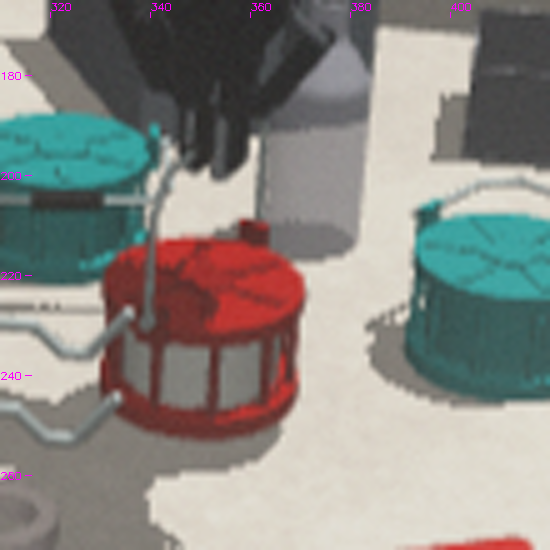

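View pics/s13.png

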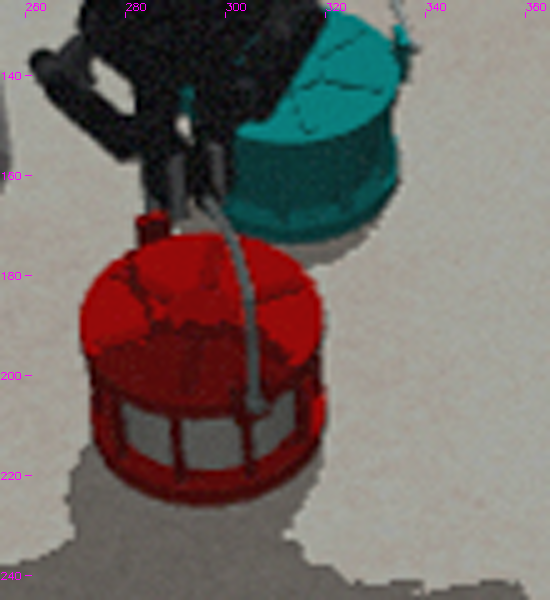

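The lantern is lifted and hanging level, with a wrist force of about 4 N. Next I raise it and carry it to a staging point in front of the hook.

```bash
python3 -m crank '[{"linear":[0,0,-15],"dr":[0,0,0],"claw":1},{"linear":[0,0,-35],"dr":[0,0,0],"claw":1},{"linear":[0,0,-60],"dr":[0,0,0],"claw":1},{"linear":[0,0,-80],"dr":[0,0,0],"claw":1},{"linear":[0,0,-90],"dr":[0,0,0],"claw":1},{"linear":[0,0,-90],"dr":[0,0,0],"claw":1}]' && python3 - <<'E'
from to import *
M=R.from_euler('z',.08).as_matrix()@np.array([[0,1,0],[1,0,0],[0,0,-1.]])
print(ik((408,229,251),M),ik((527,238,251),M)); rows([(400,228,251)],M)
E
```

```text
time: 14.5
ee_pos: [515.4, -152.4, 251.3]
orientation: [0.824, 0.567, 0.001, 0.001]
contact_force: [-0.1, -1.4, -4.6]
gripper_width: 10.7
[ 0.27  0.29  1.79 -0.    1.06  0.19] [ 0.23  0.44  1.53 -0.    1.17  0.15]
to [400 228 251] lin [ 314.09 -243.6     0.18] len 397.4810944266218
dr [  0.15  -0.05 -25.51]
```

```bash
python3 -m crank '[{"linear":[12,-9,0],"dr":[0,0,-1],"claw":1},{"linear":[34,-26,0],"dr":[0,0,-3],"claw":1},{"linear":[63,-49,0],"dr":[0,0,-5.5],"claw":1},{"linear":[95,-74,0],"dr":[0,0,-8],"claw":1},{"linear":[126,-98,0],"dr":[0,0,-10.5],"claw":1},{"linear":[157,-122,0],"dr":[0,0,-13],"claw":1},{"linear":[188,-146,0],"dr":[0,0,-15.5],"claw":1},{"linear":[220,-171,0],"dr":[0,0,-18],"claw":1},{"linear":[251,-195,0],"dr":[0,0,-20.5],"claw":1},{"linear":[276,-214,0],"dr":[0,0,-23],"claw":1}]' && python3 -m crank '[{"linear":[20,-16,0],"dr":[0,0,-1.5],"claw":1},{"linear":[32,-25,0],"dr":[0,0,-2.5],"claw":1},{"linear":[38,-29.5,0],"dr":[0,0,-2.5],"claw":1},{"linear":[38,-29.5,0],"dr":[0,0,-2.5],"claw":1},{"linear":[38,-29.5,0],"dr":[0,0,-2.5],"claw":1}]'; python3 st.py; python3 - <<'E'
from h import *
from to import *
M=R.from_euler('z',.08).as_matrix()@np.array([[0,1,0],[1,0,0],[0,0,-1.]]); rows([(400,228,251)],M)
for n in("side","scene","wrist"): cv2.imwrite(f"pics/{n}14.png",capture(n)[:,:,::-1])
crop('pics/side14.png',230,120,260,220,3,'pics/d14.png')
crop('pics/scene14.png',340,120,200,200,3,'pics/s14.png')
E
```

```text
time: 15.5
ee_pos: [410.0, 184.5, 249.4]
orientation: [0.693, 0.721, -0.001, -0.002]
contact_force: [0.9, -0.2, -4.3]
gripper_width: 10.9
time: 16.0
ee_pos: [382.6, 218.8, 250.5]
orientation: [0.678, 0.735, 0.0, -0.001]
contact_force: [-0.4, -0.1, -3.5]
gripper_width: 10.9
t 16.0 q [0.264  0.2512 1.8499 0.0015 1.0403 0.1831] ee [382.5793 218.7954 250.5017] F [-0.3712 -0.0985 -3.5327] w 10.859496488402803
[[-0.08    0.9968 -0.0002]
 [ 0.9968  0.08    0.0013]
 [ 0.0013 -0.0001 -1.    ]]
to [400 228 251] lin [ 7.78 18.1  -0.49] len 19.709270950420215
dr [-0.   -0.07  0.01]
```

View pics/d14.png

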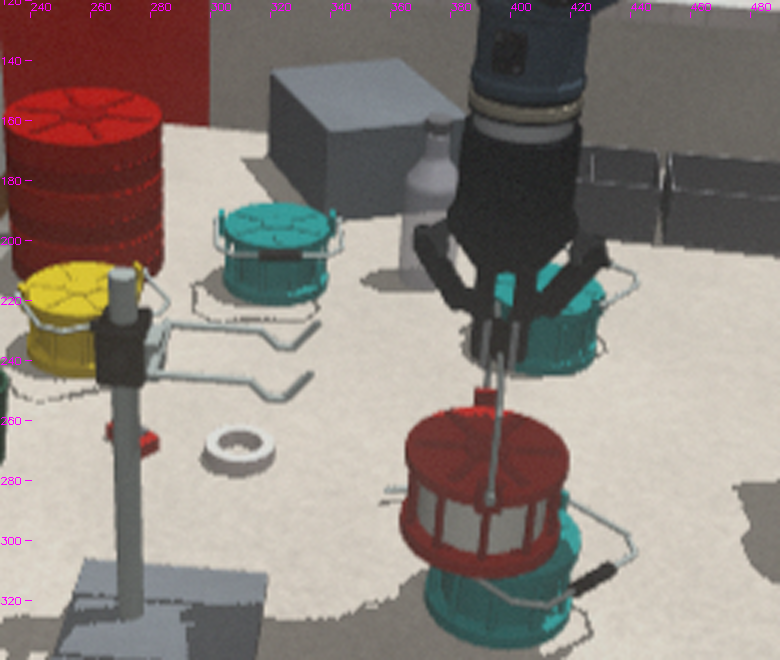

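View pics/s14.png

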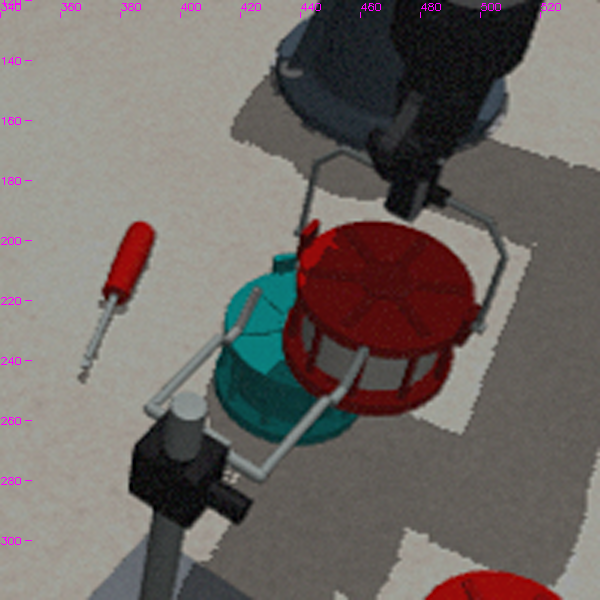

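View pics/wrist14.png

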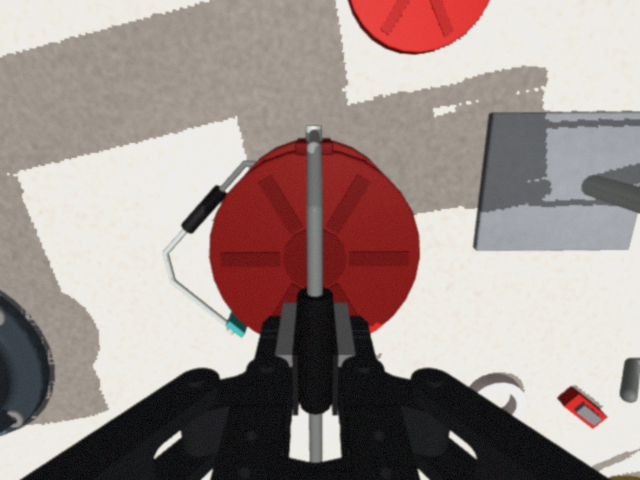

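```bash
python3 -m crank '[{"linear":[5.5,5,-6],"dr":[0,0,0],"claw":1},{"linear":[5.5,18,-6],"dr":[0,0,0],"claw":1},{"linear":[5.5,38,-6],"dr":[0,0,0],"claw":1},{"linear":[5.5,60,-6],"dr":[0,0,0],"claw":1},{"linear":[5.5,80,-6],"dr":[0,0,0],"claw":1},{"linear":[5.5,92,-6],"dr":[0,0,0],"claw":1},{"linear":[5.5,98,-6],"dr":[0,0,0],"claw":1},{"linear":[5.5,98,-6],"dr":[0,0,0],"claw":1},{"linear":[5.5,98,-6],"dr":[0,0,0],"claw":1}]'; python3 st.py; python3 - <<'E'
from h import *
for n in("side","scene"): cv2.imwrite(f"pics/{n}15.png",capture(n)[:,:,::-1])
crop('pics/side15.png',250,180,150,120,5,'pics/d15.png')
crop('pics/scene15.png',370,160,150,120,5,'pics/s15.png')
E
```

```text
time: 17.05
ee_pos: [478.8, 232.2, 256.6]
orientation: [0.678, 0.735, -0.0, -0.001]
contact_force: [-0.0, 0.2, -4.3]
gripper_width: 10.5
t 17.05 q [0.2404 0.3721 1.6343 0.0022 1.1368 0.1594] ee [478.7796 232.2376 256.5596] F [-0.0184  0.2287 -4.2789] w 10.513785837815568
[[-0.0799  0.9968 -0.002 ]
 [ 0.9968  0.0799  0.0016]
 [ 0.0017 -0.0018 -1.    ]]
```

View pics/d15.png

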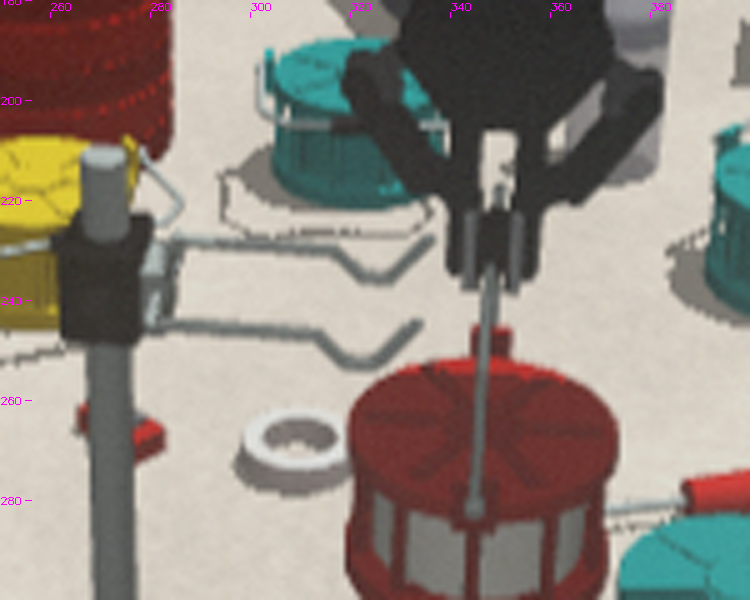

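View pics/s15.png

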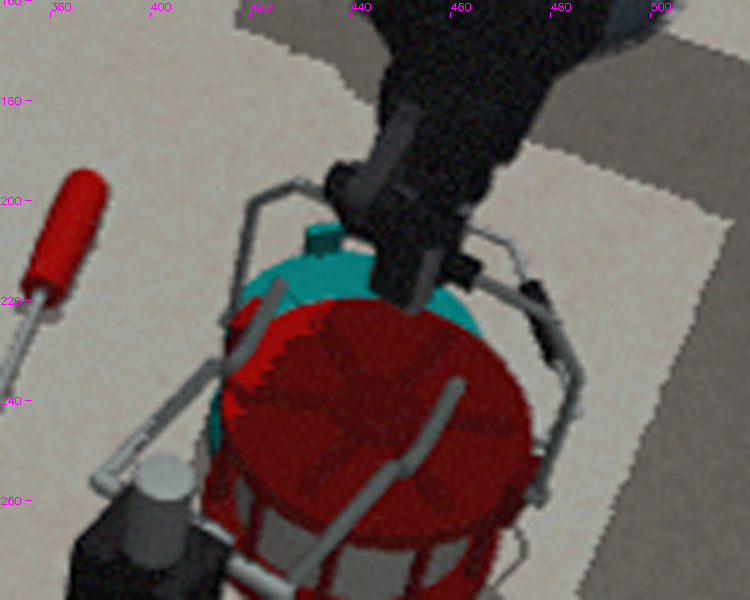

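```bash
python3 - <<'E'
from h import *
S=cam('scene');D=cam('side')
c,s=np.cos(.08),np.sin(.08)
def W(y,z,x=0): return [478.6+c*x-s*y,234.7+s*x+c*y,276.6+z]
P=[W(-50,0),W(50,0),W(66,-85),W(-66,-85)]
print(proj(S,P),proj(D,P))
E
```

```text
[[429.7218 196.0558]
 [479.6387 222.9973]
 [476.9714 258.534 ]
 [416.1069 223.532 ]] [[349.5237 217.1518]
 [346.8226 240.3597]
 [344.2271 281.0648]
 [347.8735 247.9284]]
```

```bash
python3 -m crank '[{"linear":[0,4,0],"dr":[0,0,0],"claw":1},{"linear":[0,12,0],"dr":[0,0,0],"claw":1},{"linear":[0,22,0],"dr":[0,0,0],"claw":1},{"linear":[0,32,0],"dr":[0,0,0],"claw":1},{"linear":[0,41,0],"dr":[0,0,0],"claw":1},{"linear":[0,47,0],"dr":[0,0,0],"claw":1},{"linear":[0,49,0],"dr":[0,0,0],"claw":1},{"linear":[0,49,4],"dr":[0,0,0],"claw":1},{"linear":[0,49,10],"dr":[0,0,0],"claw":1},{"linear":[0,49,12],"dr":[0,0,0],"claw":1}]'; python3 -m crank '[{"linear":[0,0,0],"dr":[0,0,0],"claw":1},{"linear":[0,0,0],"dr":[0,0,0],"claw":1}]'; python3 st.py; python3 - <<'E'
from h import *
for n in("side","scene","wrist"): cv2.imwrite(f"pics/{n}16.png",capture(n)[:,:,::-1])
crop('pics/side16.png',260,180,130,100,6,'pics/d16.png')
crop('pics/scene16.png',375,180,120,100,6,'pics/s16.png')
E
```

```text
time: 18.15
ee_pos: [527.5, 236.1, 243.8]
orientation: [0.678, 0.735, -0.0, -0.001]
contact_force: [-0.7, 0.0, -4.5]
gripper_width: 10.6
time: 18.35
ee_pos: [528.4, 236.3, 244.8]
orientation: [0.678, 0.735, 0.001, -0.001]
contact_force: [0.1, -0.6, -4.5]
gripper_width: 10.5
t 18.35 q [0.2266 0.4495 1.5362 0.0021 1.1558 0.1457] ee [528.4148 236.3363 244.7962] F [ 0.0736 -0.6138 -4.4502] w 10.48116564073049
[[-0.08    0.9968 -0.0003]
 [ 0.9968  0.08    0.0019]
 [ 0.0019 -0.0002 -1.    ]]
```

View pics/d16.png

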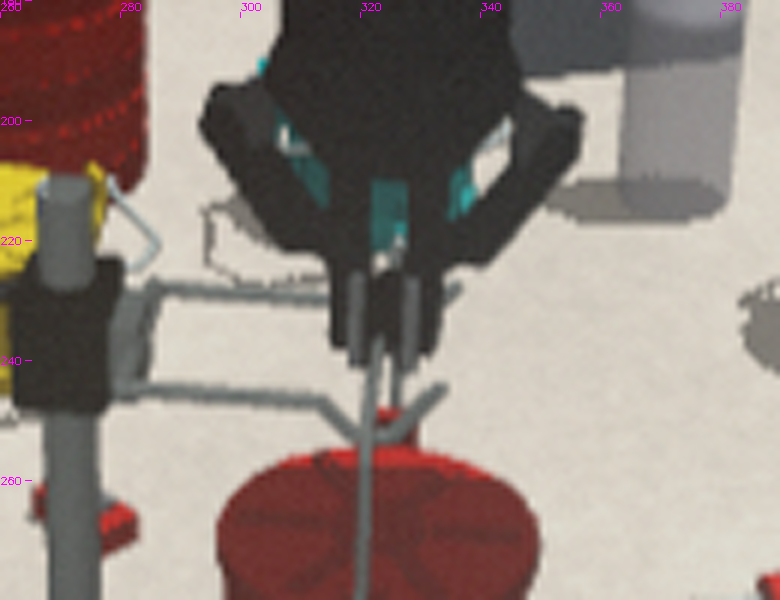

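View pics/s16.png

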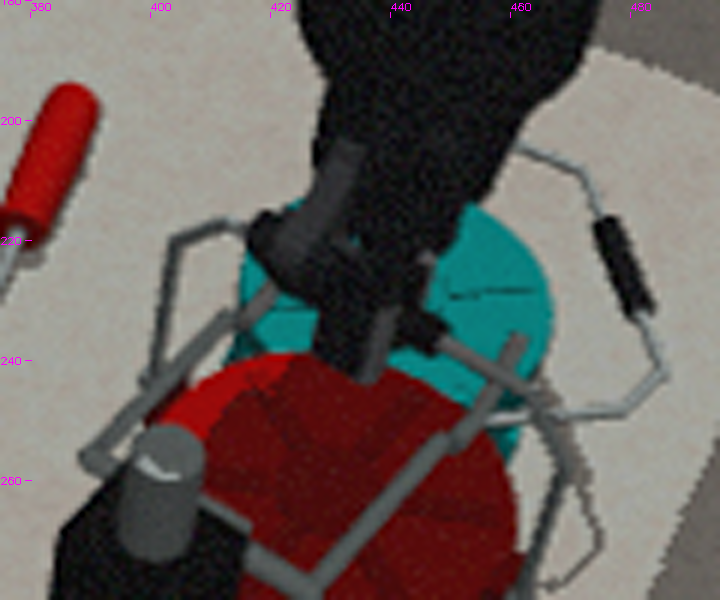

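View pics/wrist16.png

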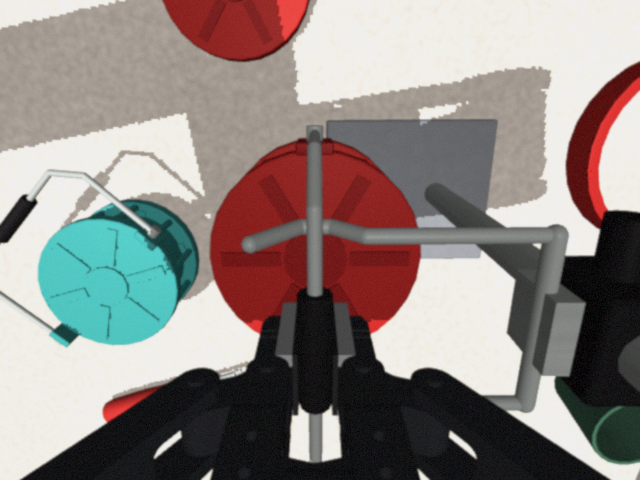

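The wrist view shows the wire at column 315, centred over the dip, whose bends are at columns 302 and 330. I'll lower gently in stages while watching the force.

```bash
python3 -m crank '[{"linear":[0,-0.5,4],"dr":[0,0,0],"claw":1},{"linear":[0,-0.5,9],"dr":[0,0,0],"claw":1},{"linear":[0,-0.5,14],"dr":[0,0,0],"claw":1},{"linear":[0,-0.5,17],"dr":[0,0,0],"claw":1},{"linear":[0,-0.5,19],"dr":[0,0,0],"claw":1},{"linear":[0,-0.5,20],"dr":[0,0,0],"claw":1},{"linear":[0,-0.5,20],"dr":[0,0,0],"claw":1}]'; for i in 1 2 3; do python3 -m crank '[{"linear":[0,0,0.7],"dr":[0,0,0],"claw":1},{"linear":[0,0,1.4],"dr":[0,0,0],"claw":1},{"linear":[0,0,2],"dr":[0,0,0],"claw":1},{"linear":[0,0,2],"dr":[0,0,0],"claw":1}]' | grep -E 'ee_pos|force'; done
```

```text
time: 19.2
ee_pos: [528.2, 236.3, 224.8]
orientation: [0.678, 0.735, 0.001, -0.001]
contact_force: [0.0, -0.2, -4.1]
gripper_width: 10.8
ee_pos: [528.1, 236.3, 222.8]
contact_force: [0.7, 0.0, -3.9]
ee_pos: [528.2, 236.3, 220.8]
contact_force: [0.9, -0.4, -3.3]
ee_pos: [528.2, 236.3, 218.9]
contact_force: [-0.0, 0.0, -2.0]
```

```bash
python3 -m crank '[{"linear":[0,0,0.7],"dr":[0,0,0],"claw":1},{"linear":[0,0,1.4],"dr":[0,0,0],"claw":1},{"linear":[0,0,2],"dr":[0,0,0],"claw":1},{"linear":[0,0,2],"dr":[0,0,0],"claw":1}]' | grep -E 'ee_pos|force';  python3 -m crank '[{"linear":[0,0,0.7],"dr":[0,0,0],"claw":1},{"linear":[0,0,1.4],"dr":[0,0,0],"claw":1},{"linear":[0,0,2],"dr":[0,0,0],"claw":1},{"linear":[0,0,2],"dr":[0,0,0],"claw":1}]' | grep -E 'ee_pos|force'; python3 - <<'E'
from h import *
for n in("side","scene","wrist"): cv2.imwrite(f"pics/{n}17.png",capture(n)[:,:,::-1]); print(get_obs()['contact_force'])
crop('pics/side17.png',290,210,60,70,8,'pics/d17.png')
E
```

```text
ee_pos: [528.2, 236.3, 216.9]
contact_force: [-0.2, 0.7, -2.4]
ee_pos: [528.2, 236.4, 214.9]
contact_force: [-0.4, -0.1, -2.0]
[-0.1778 -0.1544 -0.684 ]
[-0.0583 -0.3319 -1.4137]
[ 0.5888 -0.4821 -1.7272]
```

View pics/d17.png

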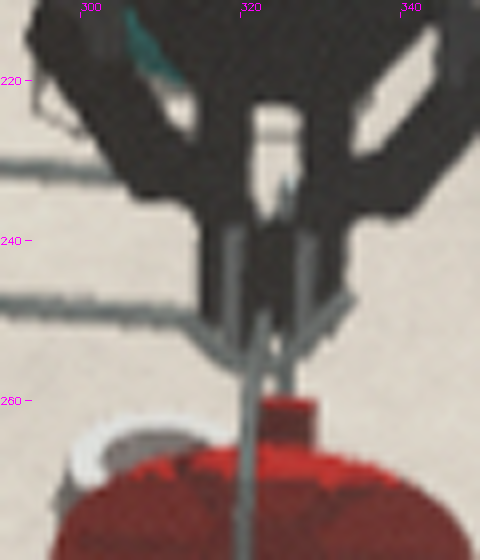

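View pics/wrist17.png

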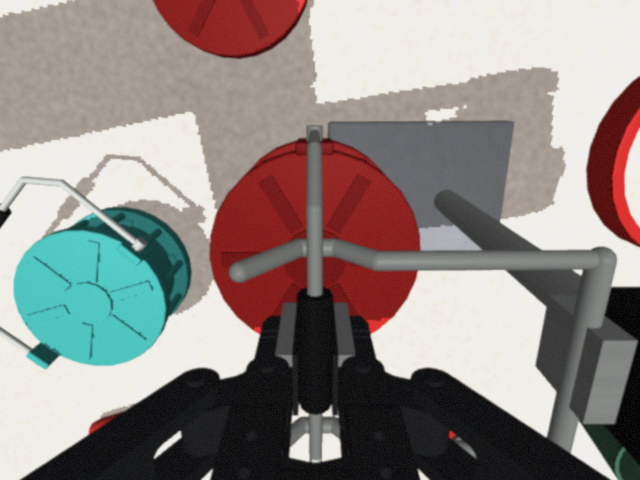

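```bash
python3 -m crank '[{"linear":[0,0,0.7],"dr":[0,0,0],"claw":1},{"linear":[0,0,1.4],"dr":[0,0,0],"claw":1},{"linear":[0,0,2],"dr":[0,0,0],"claw":1},{"linear":[0,0,2],"dr":[0,0,0],"claw":1}]' | grep -E 'ee_pos|force'; python3 -m crank '[{"linear":[0,0,0],"dr":[0,0,0],"claw":1}]' | grep force;python3 -m crank '[{"linear":[0,0,0],"dr":[0,0,0],"claw":1}]' | grep force;python3 -m crank '[{"linear":[0,0,0],"dr":[0,0,0],"claw":1}]' | grep force;python3 -m crank '[{"linear":[0,0,0],"dr":[0,0,0],"claw":1}]' | grep force
```

```text
ee_pos: [528.2, 236.3, 212.9]
contact_force: [-0.2, 0.0, -1.0]
contact_force: [0.9, 0.5, -1.3]
contact_force: [-0.6, 0.3, -1.0]
contact_force: [-0.9, -0.5, 0.1]
contact_force: [-0.2, 0.4, -0.5]
```

```bash
python3 -m crank '[{"linear":[0,0,0.8],"dr":[0,0,0],"claw":1},{"linear":[0,0,1.5],"dr":[0,0,0],"claw":1},{"linear":[0,0,1.5],"dr":[0,0,0],"claw":1}]' | grep -E 'ee_pos|force'; python3 -m crank '[{"linear":[0,0,0],"dr":[0,0,0],"claw":1}]' | grep force;python3 -m crank '[{"linear":[0,0,0],"dr":[0,0,0],"claw":1}]' | grep force;python3 -m crank '[{"linear":[0,0,0],"dr":[0,0,0],"claw":1}]' | grep force;python3 -m crank '[{"linear":[0,0,0],"dr":[0,0,0],"claw":1}]' | grep force
```

```text
ee_pos: [528.2, 236.3, 211.4]
contact_force: [-0.9, -0.2, -0.1]
contact_force: [-0.4, -0.1, -0.3]
contact_force: [-0.3, 0.1, -1.2]
contact_force: [-0.8, 0.2, -0.9]
contact_force: [-0.9, -0.1, 0.1]
```

```bash
python3 -m crank '[{"linear":[0,0,0.5],"dr":[0,0,0],"claw":1},{"linear":[0,0,1],"dr":[0,0,0],"claw":1},{"linear":[0,0,1],"dr":[0,0,0],"claw":0.9},{"linear":[0,0,1],"dr":[0,0,0],"claw":0.75},{"linear":[0,0,1],"dr":[0,0,0],"claw":0.68},{"linear":[0,0,1],"dr":[0,0,0],"claw":0.64},{"linear":[0,0,1],"dr":[0,0,0],"claw":0.6},{"linear":[0,0,1],"dr":[0,0,0],"claw":0.6}]' 20; python3 - <<'E'
from h import *
for n in("side","scene","wrist"): cv2.imwrite(f"pics/{n}18.png",capture(n)[:,:,::-1]); print(get_obs()['contact_force'])
crop('pics/side18.png',290,210,80,100,6,'pics/d18.png')
crop('pics/wrist18.png',180,200,280,280,2,'pics/w18.png')
E
```

```text
time: 23.65
ee_pos: [528.1, 236.4, 210.4]
orientation: [0.678, 0.735, 0.001, -0.001]
contact_force: [-0.6, 0.0, -1.2]
gripper_width: 17.2
[-0.0681 -0.0033  0.195 ]
[ 0.4472 -1.0497  0.7705]
[-0.2979 -0.5247  0.0936]
```

View pics/d18.png

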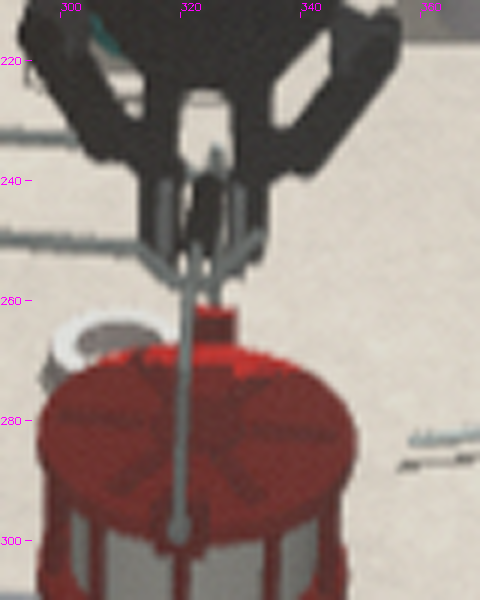

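View pics/w18.png

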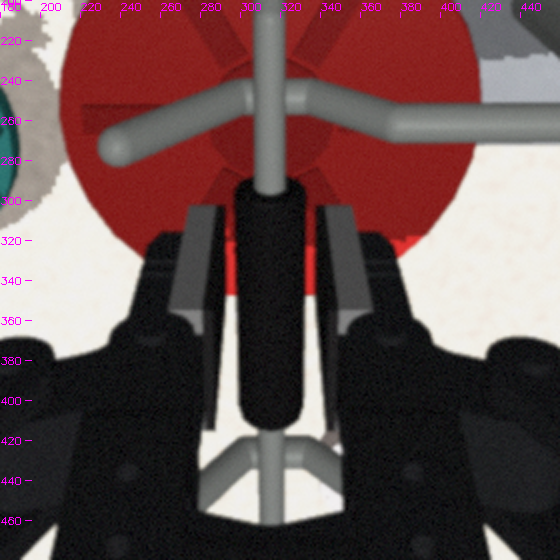

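```bash
python3 -m crank '[{"linear":[0,0,0],"dr":[0,0,0],"claw":0.45},{"linear":[0,0,0],"dr":[0,0,0],"claw":0.3},{"linear":[0,0,0],"dr":[0,0,0],"claw":0.3},{"linear":[0,0,-5],"dr":[0,0,0],"claw":0.3},{"linear":[0,0,-15],"dr":[0,0,0],"claw":0.3},{"linear":[0,0,-35],"dr":[0,0,0],"claw":0.3},{"linear":[0,0,-70],"dr":[0,0,0],"claw":0.3},{"linear":[0,0,-110],"dr":[0,0,0],"claw":0.3},{"linear":[0,0,-140],"dr":[0,0,0],"claw":0.3},{"linear":[0,0,-140],"dr":[0,0,0],"claw":0.3}]' && python3 -m crank '[{"linear":[0,-30,0],"dr":[0,0,0],"claw":0.3},{"linear":[0,-70,0],"dr":[0,0,0],"claw":0.3},{"linear":[0,-110,0],"dr":[0,0,0],"claw":0.3},{"linear":[0,-130,0],"dr":[0,0,0],"claw":0.3},{"linear":[0,-130,0],"dr":[0,0,0],"claw":0.3},{"linear":[0,-130,0],"dr":[0,0,0],"claw":0.3}]'; python3 - <<'E'
from h import *
for n in("side","scene"): cv2.imwrite(f"pics/{n}19.png",capture(n)[:,:,::-1])
crop('pics/side19.png',240,200,160,150,4,'pics/d19.png')
crop('pics/scene19.png',370,180,150,150,4,'pics/s19.png')
E
```

```text
time: 24.8
ee_pos: [530.9, 236.8, 356.9]
orientation: [0.678, 0.735, 0.006, 0.003]
contact_force: [-0.2, -0.6, -0.6]
gripper_width: 29.9
time: 25.4
ee_pos: [399.0, 225.8, 350.8]
orientation: [0.678, 0.735, 0.001, -0.0]
contact_force: [0.5, 0.2, -0.6]
gripper_width: 29.6
```

View pics/d19.png

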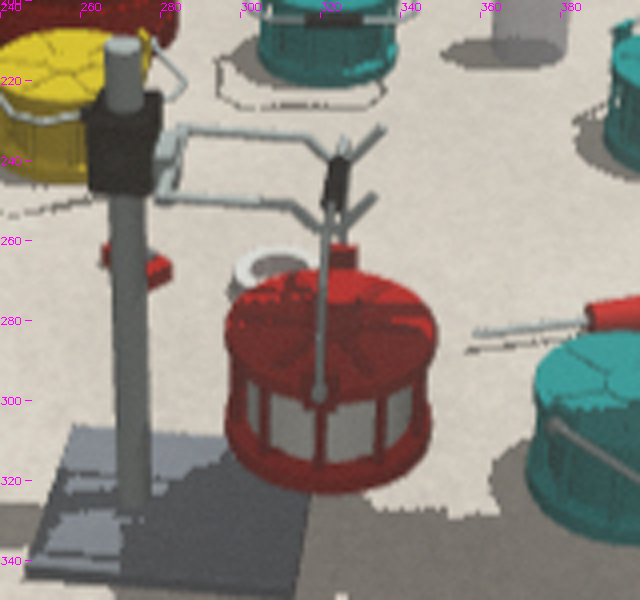

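View pics/s19.png

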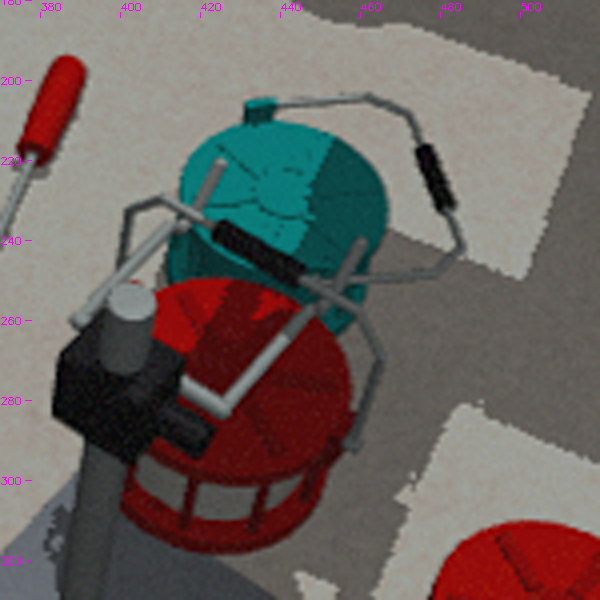

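View pics/scene19.png

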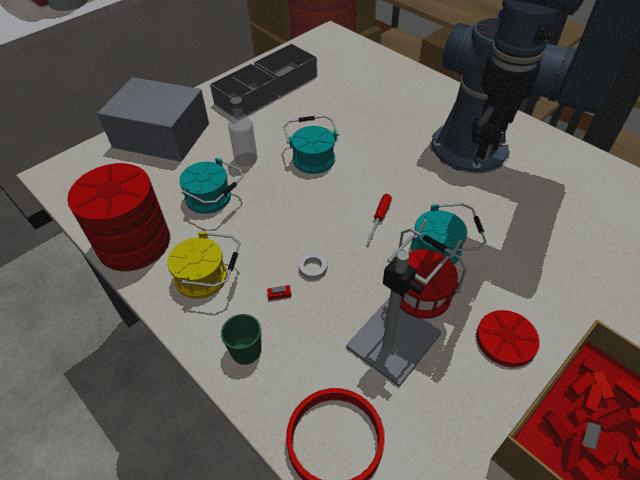

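```bash
python3 -m crank '[{"linear":[0,0,0],"dr":[0,0,0],"claw":0.3},{"linear":[0,0,0],"dr":[0,0,0],"claw":0.3},{"linear":[0,0,0],"dr":[0,0,0],"claw":0.3},{"linear":[0,0,0],"dr":[0,0,0],"claw":0.3},{"linear":[0,0,0],"dr":[0,0,0],"claw":0.3},{"linear":[0,0,0],"dr":[0,0,0],"claw":0.3},{"linear":[0,0,0],"dr":[0,0,0],"claw":0.3},{"linear":[0,0,0],"dr":[0,0,0],"claw":0.3},{"linear":[0,0,0],"dr":[0,0,0],"claw":0.3},{"linear":[0,0,0],"dr":[0,0,0],"claw":0.3}]' | head -1; python3 - <<'E'
from h import *
cv2.imwrite("pics/side20.png",capture('side')[:,:,::-1]);a=cv2.imread('pics/side19.png').astype(int)[200:340,240:360];b=cv2.imread('pics/side20.png').astype(int)[200:340,240:360]
print(np.abs(a-b).mean(),np.percentile(np.abs(a-b),99.5))
crop('pics/side20.png',285,225,70,105,7,'pics/d20.png')
E
```

```text
time: 26.5
1.5360515873015872 6.0
```

View pics/d20.png

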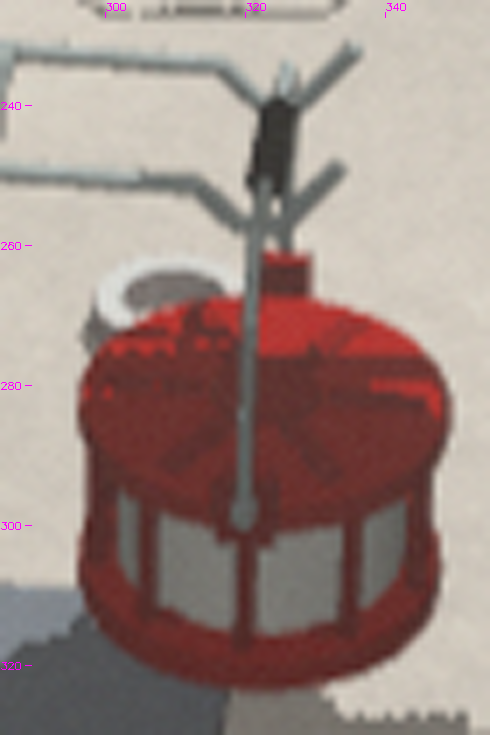

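The lantern hangs still and level. The wire sits in both dips, at about (321,256) and (326,240), and the picture shows no change over one second.

```bash
python3 -c "
from station import hand_in
print(hand_in())"
```

```text
the job is handed in; nothing more can be done
None
```

The red lantern is hanging level and still on the test stand's hook, and I handed the job in at about 26.6 s of the 72 s allowed.

- **Bail:** I swung it up with the closed gripper, with one finger's back against the grip. The camera fit put it at about 1.58 rad when I backed off. It stood by itself, and the lantern had not moved beyond measuring error.
- **Hanging:** I picked the lantern up by the grip, brought it in over the prong tips and lowered it into the dips in 1–2 mm steps. The wrist force fell from about 4.3 N to about 0.5 N before I opened the jaws.
- **Last checks:** The wire lies in both dips with the grip between the prongs. The picture did not change over one second, the robot was clear, and nothing else looked moved.
- **Not certain:** I had no direct reading of the load on the hook; the wrist force is noisy by about ±0.7 N. I judged level by eye, and no check failed.

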